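# RCD test, then pulse the soap mill by its bayonet lid

## Robot

A 6-joint arm with a two-finger parallel gripper is mounted at the origin on the work surface. World frame = base frame: x ahead of the robot, y to its left, z up, the work surface at z = 0. Lengths are in m, angles in degrees, forces in N, time in s.
With the tool pointing down it reaches from about 0.275 to 0.825 m from the base axis. Payload 4.9 kg.
Tool frame: the origin (TCP) lies midway between the tips of the shut fingers; the grasp point (between the pads) lies 19 mm behind it; z points along the fingers, x is the direction in which the jaws open and shut, and the axes are right-handed (so a half turn about z gives the same grasp; the last joint's range is limited). The gripper opens to 85 mm and grips with 20 to 120 N. Pads are 22 mm wide; open, the fingers measure 114 mm over their backs; the gripper's body (76 mm by 85 mm) begins 54 mm behind the grasp point. The pads swing forward as they close: fully open they stand 13 mm farther back than shut.
Start: joints at [-81.773, 18.69, -11.035, 60.275, 0, 82.311], TCP at [0.151, -0.529, 0.201] pointing down, gripper open.
Joint ranges: [-152.03, 152.03], [-55.5, 102.48], [-74.3, 77.21], [-110.64, 120.58], [-84.22, 78.4], [-180, 180]. Speed limits (degrees/s): [147.25, 147.25, 180, 180, 180, 180].

## Interface

Orientations are given as a 3x3 rotation matrix whose columns are the frame's x, y, z axes.
In Python, from cell import readout, optics, order, finder gives the robot as it stands.
- The arm moves only by the tool apply_moves, never from a script. Its argument "steps" is one flat list of numbers, 6 for each row, row after row: the shift along the tool's x, y, z in mm, then the turn, a rotation vector about the tool's x, y, z in rad. In form: [tx, ty, tz, rx, ry, rz, tx, ty, tz, rx, ry, rz, ...]. A call has 1 to 12 rows; each row shifts and turns the commanded pose from where the row before left it, along the tool's axes as they then stand; what a row does not reach is not made up. A row lasts 1/10 s, in which the tool goes at most 50 mm and 8.59 degrees, less where a joint would pass 70% of its speed; a pose out of reach is approached as far as the arm can. A call is refused whole if a number of a shift passes 50 or a number of a turn 0.15, either way. A call with a gripper value outside its range is refused whole. "grip" is the finger opening in mm, from 0 to 85.4, set as the call begins (left out, the last holds). The fingers move at their own pace and stop on an object; "newtons" is the grip in N (left out, the last holds). Time passes only in rows, so rows that do not move let the fingers close. It gives the time, the measured TCP pose, the force and the opening at its end, in the units of the state.
- readout.sense(): the state, without advancing time (a new reading comes with each control period).
- optics.camera(name): name is "side" or "top" or "wrist"; returns the picture (420x560x3 uint8, red, green, blue); there is no depth.
- optics.camera_params(name): a dict with "intrinsics" (3x3 intrinsics, pixels), "R" (3x3) and "t" (3): a world point X has camera coordinates R X + t. Camera axes: x right, y down, z forward; pixel columns grow to the right and rows downward; lengths in m; the calibration is good to about 2 mm. A picture is of the moment at which its call begins: read the wrist's pose just before it. camera_params takes no time and is no camera call; for the wrist camera it gives the pose at the moment of the call.
- order.job_done(): hands the job in, once; it reports no verdict.
Trained networks look in the newest picture that a camera, given by its name, has taken for a name from the list of things; names that differ only in an ending like _2 or _b are one class to them, and where a whole thing is asked for, a point or a joint stands for the part that bears it (a point fixed in the world has none). Each returns a list of dicts, best first, with "conf" (0 to 1); they miss things now and then, are a little off and sometimes report something else, mostly with a low value. They report only what shows in the picture. A call takes as long as a camera call. They do not tell look-alikes from the thing itself.
- finder.spot_in(label, camera): "location" ([x, y, z] in m, in world coordinates, good to about 4 mm: the middle of the surface that is visible of it).
- finder.landmark_of(label, camera): "location" ([x, y, z] in m, in world coordinates, good to about 4 mm: a listed point, or the origin of a listed thing).
The state is a dict: "clock": time; "qpos": joint angles; "joint_vel": joint speeds; "tau": joint torques, N m; "tool_pos": TCP position; "orientation": TCP orientation; "ft_force": force on the tool from outside, world axes, zero at the start; "torque": the same for the moment, N m; "gripper_width": opening from 0.0 (shut) to 1.0 (fully open).
Only numpy, scipy, OpenCV 4.12 (cv2) and the standard library are available. Lean on these libraries where they do the work, as an engineer would, in place of code of your own. Each camera call takes 0.05 s, during which the arm holds its last target.

## Task

Before running the soap mill, check the RCD on the power box: press its test button so that the lever drops, then lift the lever back up until it stays up by itself. Then fit the lid into the mill's collar, turn it clockwise (seen from above) to the pulse position at the middle rib, half of the way to the lock and short of its click, and finish while holding the lid there against its return spring. The lid must never click into the lock, and the tin, the coaster and the scoop stay where they are.

Things in the scene. Friction and masses are not known exactly. Their poses are not given: they have to be found in the camera images.
- power_box: Grey wedge-shaped power box fixed to the shelf: 130 deep (x), 156 wide (y), 36 high in front (-x), 83 at the back. Origin: centre of its underside; x to its back, y to its left. Its face falls 20 degrees towards -x. On its left half a white RCD block stands 6 out of the face, with lever and test button; on its right half (y = -46) a round plug, 38 across, 29 tall.
- test_top (a point): Centre of the top of the RCD's square grey test button (12 x 12, on the right of the RCD, 5 proud of it, 34 from the lever's middle). Press it square to the sloping face or straight down: 4 of travel, about 4 N; the lever drops at about 3. It springs back.
- rcd_test (a joint): Test button travel in m: 0 out, 0.004 fully in.
- lever_tip (a point): Middle of the outer end of the RCD's black lever, a paddle 16 wide, 6 thick, 27 long from its pivot, which lies 6 below the RCD's front (hub 1 proud), its axis along the box's y. Up (on) it leans 35 degrees uphill (+x) of the square to the face; dropped, 12 degrees downhill, its rounded end then 20 above the RCD's front.
- rcd_lever (a joint): Lever angle in rad: 0 up (on, latched), 0.82 dropped. A spring pulls it down; lifting takes 4 to 7 N at its end. To lift it back, push its end uphill from the downhill side a little past 0 (stop at -0.14; the catch snaps in near -0.05, only while the button is out); let go, it stays near 0.
- mill: White soap mill fixed to the shelf, 112 in diameter, with a collar 96 in diameter on top, its rim 132 above the shelf. Origin: centre of its underside, z up. The lid's two entry notches lie along its +x and -x. Raised ribs outside the collar mark the notch (0), the pulse position (35 degrees clockwise seen from above) and the lock (70 degrees). Low down on its +x side a stub of cord.
- mill_mouth (a point): Centre of the collar's opening at the height of its rim; axes as the mill's. The opening is 72 in diameter, with two opposite notches 14 wide, 85 across, along the mill's x; the lip is 4 thick, and below it is room for the lugs to turn.
- mill_switch (a joint): Angle in rad of the sprung switch ring under the collar's lip, 0 at rest. The lid's lugs meet it after some 5 degrees of turn and push it clockwise: it reads about 0.08 less than the lid's turn, 0.53 at the pulse position. It pushes back with 0.15 to 0.25 N m. From 46 degrees of turn (0.72) spring balls resist more; past 0.95 the lid clicks into the lock.
- lid: Grey bayonet lid, about 130 g, 53 high, standing on the shelf. Origin: centre of its underside, z up. A plug 68 in diameter, 16 high, with two lugs (9 wide, 2 to 10 above the underside, 80 across) along its x; a disc 92 in diameter (16 to 21); a grip bar. Half a turn makes no difference. Seated, its disc on the rim, the origin is 116 above the shelf; with the lugs on the rim, 130.
- lid_grip (a point): Point on the lid's axis in its grip bar, 41 above the underside. The bar is 66 long (lid's x, in line with the lugs), 20 wide (lid's y) and reaches from 21 to 53 above the underside: grip it across the 20.
- tin: Bystander: blue enamel tin with a flip-top lid, 104 x 79 x 99 high. Origin: centre of its underside.
- coaster: Bystander: ceramic coaster, 96 in diameter, 8 thick. Origin: centre of its underside.
- scoop: Bystander: stainless measuring scoop, cup 50 in diameter and 34 high, handle reaching 99 along its -x. Origin: centre of the cup's underside.
Mind the look-alikes: they are no part of the job. There is more than one size of the lid; the one meant has the size given above. Leave any red look-alike of the power_box alone.

How it is judged (in metres and radians):
On the way, in this order (a step that is already met when the one before it is completed fails the run):
1. the test button is being pressed (value of joint rcd_test above 0.0015 m).
2. the RCD lever has dropped (value of joint rcd_lever above 0.6 rad), for 0.1 s.
3. the lever is back up and stays there untouched, with the test button out (value of joint rcd_lever below 0.12 rad and value of joint rcd_test below 0.0015 m and contact force between each of the arm, the fingers and rcd_lever below 0.1 N), for 0.2 s.
4. the lid is seated in the mill's collar (z of lid in the frame of mill between 0.112 and 0.12 m and horizontal distance between lid and mill_mouth below 0.006 m), for 0.05 s.
At the end, for the whole second after the job is handed in: The lid sits down in the mill's collar (within 4 mm of its seated height, level), turned clockwise 35 degrees, give or take 8.6, from the notches with the switch ring pushed round, held still there by the gripper's fingers; the RCD lever is up and latched and the test button is out (all of step 4 and contact force between the fingers and lid above 2 N and angle between the x axis of lid and the x axis of mill, either way round between 0.46 and 0.76 rad and value of joint mill_switch between 0.33 and 0.72 rad and angular speed of lid below 0.15 rad/s and angle between lid's own z axis and vertical below 0.06 rad and value of joint rcd_lever below 0.12 rad and value of joint rcd_test below 0.0015 m); the arm keeps its last pose, push and grip.
It fails at once if the lid clicks into the lock (value of joint mill_switch above 0.95 rad).
It fails at once if the tin is moved more than 30 mm (distance of tin from where it was at the start of the episode above 0.03 m).
It fails at once if the coaster is moved more than 30 mm (distance of coaster from where it was at the start of the episode above 0.03 m).
It fails at once if the scoop is moved more than 30 mm (distance of scoop from where it was at the start of the episode above 0.03 m).
It also fails if it takes over 70 s, if anything falls off the work surface, if the arm or the gripper's body presses on something with over 40 N, if the wrist force passes 120 N, or if a joint passes its speed limit or range.

## Working session

There is one attempt and no reset: what is moved stays moved. The work goes in short steps, Python scripts to look and compute and a tool call to move; the robot and the scene stay as the last step left them, time stands still between calls to the robot, and variables do not carry over. Pictures are saved under pics/ and viewed, and the job is handed in when it is done.

Besides the shell and the picture viewer there is one more tool, called after "Emit:" as a command line: name --argument value ..., lists and objects as JSON in quotes. apply_moves: Moves the arm, as the interface text tells. Its arguments: {"type":"object","properties":{"steps":{"type":"array","items":{"type":"number"}},"grip":{"type":"number"},"newtons":{"type":"number"}},"required":["steps"]}

```bash
mkdir -p pics; ls; python3 - <<'E'
from cell import readout, optics, order, finder
import cv2
print(readout.sense())
for c in ["side","top","wrist"]:
    im=optics.camera(c); cv2.imwrite(f"pics/a_{c}.png",im[:,:,::-1])
    print(c,optics.camera_params(c))
for c in ["top","side"]:
  for n in ["power_box","test_top","lever_tip","mill","mill_mouth","lid","lid_grip","tin","coaster","scoop"]:
    print(c,n,[(round(d["conf"],2),[round(float(v),3) for v in d["location"]]) for d in finder.landmark_of(n,c)])
E
```

```text
pics
{'clock': 0.0, 'qpos': array([-8.17729852e+01,  1.87328461e+01, -1.10931139e+01,  6.02733998e+01,
       -9.01632233e-04,  8.23105463e+01]), 'joint_vel': array([ 0.04231421,  0.054747  , -0.09504278, -0.04138246, -0.06284911,
        0.03433551]), 'tau': array([-1.68961291e-03, -4.43395686e+01,  2.62441814e+01,  1.55296951e-02,
       -1.41756468e-04,  1.35460880e-06]), 'tool_pos': array([ 0.15074016, -0.5282771 ,  0.20008819]), 'orientation': array([[ 2.74235426e-01, -9.61662551e-01, -2.63724446e-04],
       [-9.61661048e-01, -2.74235467e-01,  1.71405677e-03],
       [-1.72066680e-03, -2.16441561e-04, -9.99998496e-01]]), 'ft_force': array([ 0.23615908, -0.12107177,  0.22559026]), 'torque': array([ 0.03671763, -0.01246868,  0.02437767]), 'gripper_width': 1.0033526343656285}
side {'intrinsics': array([[433.08631037,   0.        , 274.96201472],
       [  0.        , 433.08631037, 211.56906884],
       [  0.        ,   0.        ,   1.        ]]), 'R': array([[-9.54675441e-01, -2.97648479e-01, -4.30096438e-04],
       [-2.24040220e-01,  7.19534700e-01, -6.57324726e-01],
       [ 1
[... 1469 characters left out ...]
4, 0.002])]
top coaster [(0.73, [0.76, 0.024, -0.004])]
top scoop [(0.82, [0.748, 0.169, -0.003])]
side power_box [(0.71, [0.525, 0.203, -0.004]), (0.6, [0.617, 0.469, 0.001])]
side test_top [(0.39, [0.621, 0.485, 0.066])]
side lever_tip [(0.65, [0.545, 0.245, 0.085]), (0.44, [0.639, 0.513, 0.087])]
side mill [(0.95, [0.551, -0.201, 0.004]), (0.74, [0.526, 0.213, 0.075])]
side mill_mouth [(0.78, [0.551, -0.201, 0.131])]
side lid [(0.67, [0.517, 0.028, 0.004]), (0.65, [0.368, -0.002, 0.002])]
side lid_grip [(0.7, [0.521, 0.029, 0.044]), (0.63, [0.755, 0.026, 0.0])]
side tin [(0.87, [0.78, -0.193, -0.001])]
side coaster [(0.85, [0.756, 0.023, -0.002])]
side scoop [(0.73, [0.747, 0.17, 0.001])]
```

View pics/a_top.png

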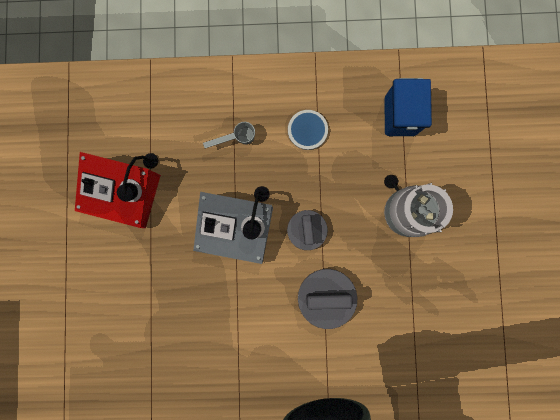

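View pics/a_side.png

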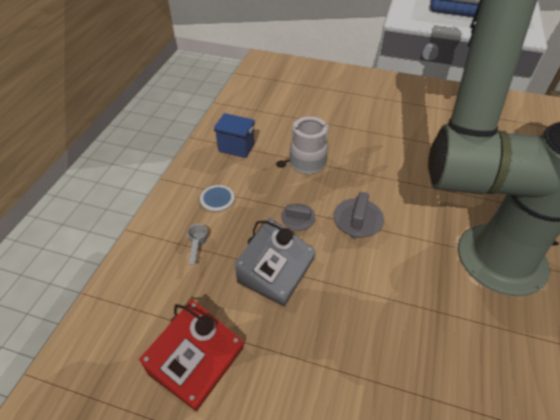

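View pics/a_wrist.png

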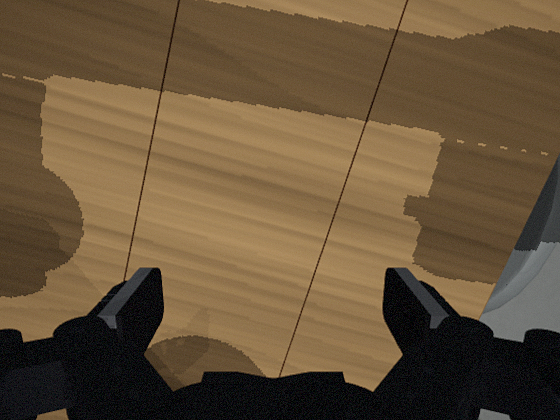

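```bash
cat > h.py <<'E'
import numpy as np, cv2
from scipy.spatial.transform import Rotation as Ro
from cell import readout, optics, order, finder
def proj(X,P):
    c=np.asarray(X)@P["R"].T+P["t"]; u=c@P["intrinsics"].T; return u[...,:2]/u[...,2:]
def ray(uv,P,z):
    d=P["R"].T@np.linalg.solve(P["intrinsics"],[uv[0],uv[1],1]); o=-P["R"].T@P["t"]
    return o+d*(z-o[2])/d[2]
def rel(p,R):
    s=readout.sense(); T=s["orientation"]
    print("tool",np.round(s["tool_pos"],4)); 
    print("rel mm",np.round(T.T@(np.asarray(p)-s["tool_pos"])*1000,1),"rotvec",np.round(Ro.from_matrix(T.T@R).as_rotvec(),4))
def down(yaw):
    y=np.radians(yaw);x=np.array([np.cos(y),np.sin(y),0]);z=np.array([0,0,-1.]);return np.c_[x,np.cross(z,x),z]
E
python3 - <<'E'
from h import *
im=cv2.imread("pics/a_top.png")
cv2.imwrite("pics/z1.png",cv2.resize(im[160:340,180:380],None,fx=4,fy=4,interpolation=2)[:600])
cv2.imwrite("pics/z2.png",cv2.resize(im[160:250,350:470],None,fx=6,fy=6,interpolation=2))
P=optics.camera_params("wrist");s=readout.sense()
c=-P["R"].T@P["t"];print(c,s["orientation"].T@(c-s["tool_pos"]))
rel([0.45,0.12,0.30],down(78))
E
```

```text
[ 0.21413179 -0.50992153  0.37352492] [-0.00092271 -0.06608514 -0.17262388]
tool [ 0.1508 -0.5289  0.2009]
rel mm [-542.  -465.7  -99.1] rotvec [ 1.0000e-04  0.0000e+00 -2.6543e+00]
```

View pics/z1.png

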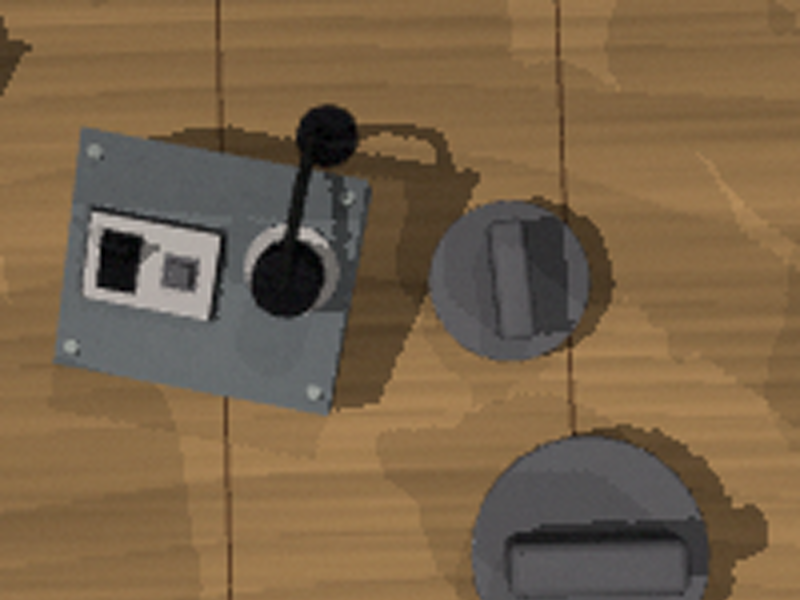

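View pics/z2.png

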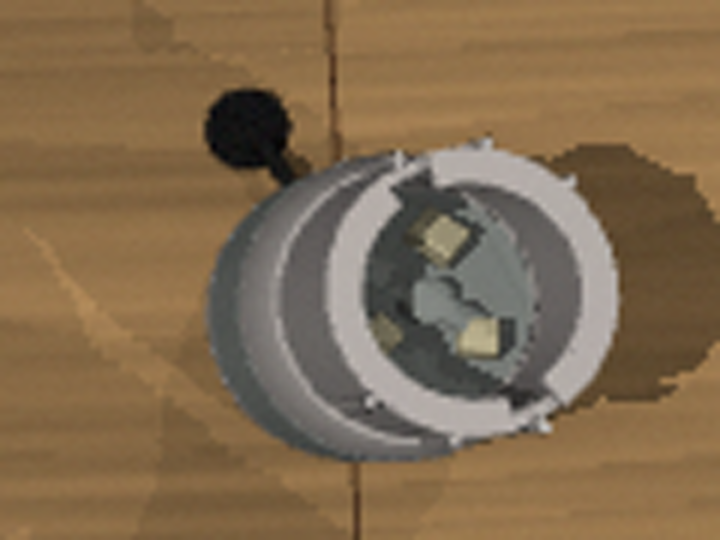

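Emit:
apply_moves --steps '[0, 0, -8, 0, 0, -0.147, 0, 0, -8, 0, 0, -0.147, 0, 0, -8, 0, 0, -0.147, 0, 0, -8, 0, 0, -0.147, 0, 0, -8, 0, 0, -0.147, 0, 0, -8, 0, 0, -0.147, 0, 0, -8, 0, 0, -0.147, 0, 0, -8, 0, 0, -0.147, 0, 0, -8, 0, 0, -0.147, 0, 0, -8, 0, 0, -0.147, 0, 0, -8, 0, 0, -0.147, 0, 0, -8, 0, 0, -0.147]' --grip 0

```text
clock: 2.35
tool_pos: [0.1509, -0.5289, 0.2972]
orientation: [[0.888, 0.459, 0.0], [0.459, -0.888, 0.0], [0.0, -0.0, -1.0]]
ft_force: [0.4, 0.2, -0.2]
gripper_width: -0.002
```

Emit:
apply_moves --steps '[0, 0, 0, 0, 0, -0.147, 0, 0, 0, 0, 0, -0.147, 0, 0, 0, 0, 0, -0.147, 0, 0, 0, 0, 0, -0.147, 0, 0, 0, 0, 0, -0.147, 0, 0, 0, 0, 0, -0.147]'

```text
clock: 2.95
tool_pos: [0.1508, -0.5289, 0.2969]
orientation: [[0.21, 0.978, 0.0], [0.978, -0.21, 0.0], [0.0, -0.0, -1.0]]
ft_force: [-0.2, 0.7, -0.1]
gripper_width: 0.002
```

Emit:
apply_moves --steps '[43, 9, 0, 0, 0, 0, 43, 9, 0, 0, 0, 0, 43, 9, 0, 0, 0, 0, 43, 9, 0, 0, 0, 0, 43, 9, 0, 0, 0, 0, 43, 9, 0, 0, 0, 0, 43, 9, 0, 0, 0, 0, 43, 9, 0, 0, 0, 0, 43, 9, 0, 0, 0, 0, 43, 9, 0, 0, 0, 0, 43, 9, 0, 0, 0, 0, 43, 9, 0, 0, 0, 0]'

```text
clock: 4.15
tool_pos: [0.3682, -0.0467, 0.2972]
orientation: [[0.216, 0.976, 0.001], [0.976, -0.216, -0.0], [-0.0, 0.001, -1.0]]
ft_force: [1.3, -1.5, 0.7]
gripper_width: -0.0
```

```bash
python3 - <<'E'
from h import *
rel([0.45,0.18,0.28],down(78)); print(readout.sense()["qpos"].round(1))
E
```

```text
tool [ 0.3682 -0.0467  0.2972]
rel mm [239.1  30.8  17.2] rotvec [ 0.0012  0.0002 -0.0085]
[-18.7  -4.  -23.3  70.5  -0.   -6.2]
```

Emit:
apply_moves --steps '[40, 5, 3, 0, 0, 0, 40, 5, 3, 0, 0, 0, 40, 5, 3, 0, 0, 0, 40, 5, 3, 0, 0, 0, 40, 5, 3, 0, 0, 0, 39, 5, 2, 0, 0, 0, 0, 0, 0, 0, 0, 0, 0, 0, 0, 0, 0, 0]'

```text
clock: 4.95
tool_pos: [0.4484, 0.1789, 0.2795]
orientation: [[0.214, 0.977, -0.001], [0.977, -0.214, -0.001], [-0.001, -0.001, -1.0]]
ft_force: [-0.2, -0.2, -0.3]
gripper_width: 0.001
```

```bash
python3 - <<'E'
from h import *
P=optics.camera_params("wrist")
im=optics.camera("wrist"); cv2.imwrite("pics/b.png",im[:,:,::-1]); np.save("b.npy",P)
for n in ["power_box","test_top","lever_tip","lid","lid_grip"]:
    print(n,[(round(d["conf"],2),[round(float(v),4) for v in d["location"]]) for d in finder.landmark_of(n,"wrist")])
E
```

```text
power_box [(0.9, [0.6218, 0.4665, -0.0059]), (0.71, [0.5243, 0.2001, -0.0011]), (0.31, [0.5147, 0.0399, 0.0423])]
test_top [(0.44, [0.5292, 0.2141, 0.0696])]
lever_tip [(0.81, [0.5415, 0.2483, 0.0882])]
lid [(0.83, [0.3647, -0.0026, 0.0005]), (0.6, [0.5225, 0.0354, -0.0009])]
lid_grip [(0.92, [0.5157, 0.0408, 0.0432]), (0.67, [0.3618, -0.0055, 0.0632])]
```

View pics/b.png

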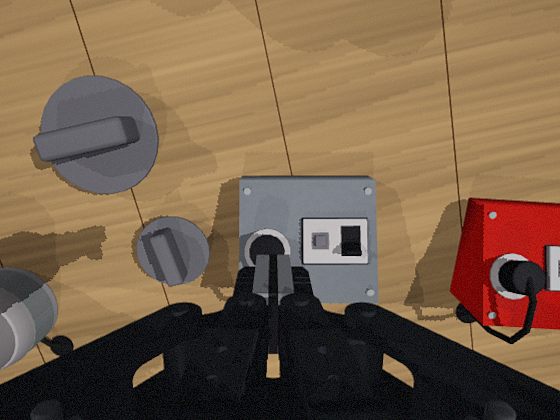

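```bash
python3 - <<'E'
from h import *
im=cv2.imread("pics/b.png")
cv2.imwrite("pics/b1.png",cv2.resize(im[165:315,220:400],None,fx=4,fy=4,interpolation=2))
P=np.load("b.npy",allow_pickle=True).item()
a,b=[ray(q,P,0.036) for q in [(241,177),(376,177)]]
print(a,b,np.linalg.norm(a-b),np.degrees(np.arctan2(b[1]-a[1],b[0]-a[0])))
E
```

```text
[0.44442036 0.14342745 0.036     ] [0.47765132 0.29418766 0.036     ] 0.15437920584593695 77.56948606308626
```

View pics/b1.png

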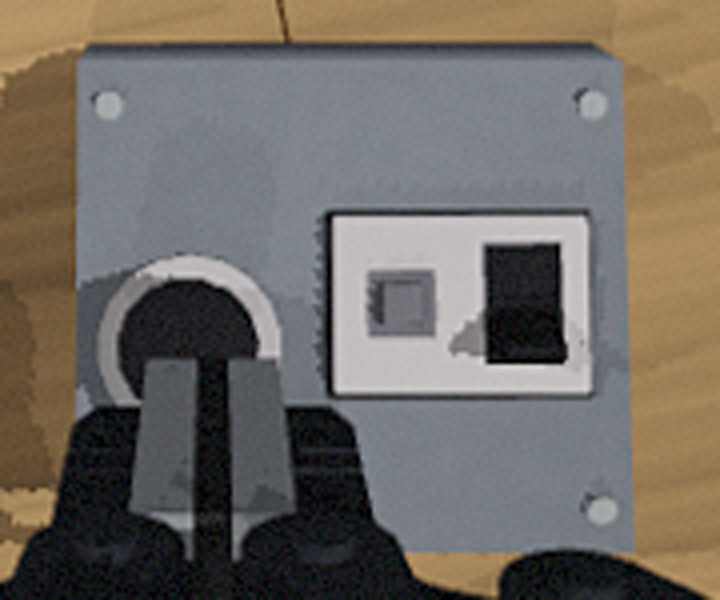

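```bash
cat >> h.py <<'E'
def boxT(): 
    d=np.load("box.npy"); return d
def tobox(uv,P,h,o,yaw):
    # intersect ray with plane h above face; returns face coords (u uphill from box-x=0 along slope, y)
    Rb=Ro.from_euler('z',yaw,degrees=True).as_matrix()
    a=np.radians(20); up=np.array([np.cos(a),0,np.sin(a)]); n=np.array([-np.sin(a),0,np.cos(a)])
    c=np.array([0,0,(0.036+0.083)/2])+n*h
    C=o+Rb@c; N=Rb@n
    d=P["R"].T@np.linalg.solve(P["intrinsics"],[uv[0],uv[1],1]); oo=-P["R"].T@P["t"]
    X=oo+d*((C-oo)@N)/(d@N)
    return np.array([(X-C)@(Rb@up),(X-C)@Rb[:,1]])*1000, X
E
python3 - <<'E'
from h import *
from scipy.optimize import least_squares
P=np.load("b.npy",allow_pickle=True).item()
z=lambda x,y:(220+x/4-.4,165+y/4-.4)
uv=np.array([z(78,57),z(623,59),z(633,551)])
B=np.array([[-.065,-.078,.036],[-.065,.078,.036],[.065,.078,.083]])
def f(p):
    R=Ro.from_euler('z',p[2]).as_matrix(); return (proj(B@R.T+[p[0],p[1],0],P)-uv).ravel()
r=least_squares(f,[.525,.2,-.2]);print(r.x,np.degrees(r.x[2]),r.fun)
o=np.array([*r.x[:2],0]);yaw=np.degrees(r.x[2])
np.save("box.npy",[*r.x[:2],yaw])
for n,h,q in [("rcd tl",.006,(330,213)),("tr",.006,(589,213)),("bl",.006,(332,395)),("br",.006,(594,395)),
  ("btn top?",.011,(403,302)),("btn1",.011,(368,270)),("btn2",.011,(436,336)),("lev",.022,(525,270))]:
    print(n,*[v.round(4) for v in tobox(z(*q),P,h,o,yaw)])
E
```

```text
[ 0.52660476  0.20268687 -0.22111239] -12.668806617087077 [ 0.05011736  0.035017   -0.00787893  0.09650803 -0.04097691 -0.14528175]
rcd tl [-24.2258  -6.4944] [0.501  0.2018 0.0569]
tr [-24.5252  65.9544] [0.5166 0.2725 0.0568]
bl [26.2629 -6.0887] [0.5473 0.1918 0.0741]
br [25.9668 66.4073] [0.563  0.2626 0.074 ]
btn top? [ 0.5905 13.0952] [0.5263 0.2162 0.07  ]
btn1 [-8.158   3.5218] [0.5162 0.2086 0.067 ]
btn2 [ 9.854  22.0785] [0.5368 0.223  0.0732]
lev [-7.935  44.4128] [0.5217 0.2493 0.0775]
```

```bash
cat >> h.py <<'E'
def face(u,y,h):
    bx,by,yaw=np.load("box.npy")
    Rb=Ro.from_euler('z',yaw,degrees=True).as_matrix()
    a=np.radians(20); up=np.array([np.cos(a),0,np.sin(a)]); n=np.array([-np.sin(a),0,np.cos(a)])
    p=np.array([bx,by,0])+Rb@(np.array([0,0,.0595])+(u*up+h*n+y*np.array([0,1,0]))/1000)
    R=Rb@np.c_[[0,1,0],up,-n]
    return p,R
def infacecoords(X):
    p,R=face(0,0,0); v=R.T@(np.asarray(X)-p)*1000; return v[[1,0,2]]*[1,1,-1]
E
python3 - <<'E'
from h import *
for X in ([0.5415,0.2483,0.0882],[0.545,0.245,0.085],[0.5292,0.2141,0.0696]): print(infacecoords(X).round(1))
P=np.load("b.npy",allow_pickle=True).item()
z=lambda x,y:(220+x/4-.4,165+y/4-.4)
d=np.load("box.npy");o=np.array([d[0],d[1],0])
for q,h in [((525,360),.020),((525,310),.024),((525,243),.006)]: print(tobox(z(*q),P,h,o,d[2]))
rel(*face(0,13,40)); print(np.linalg.det(face(0,0,0)[1]))
E
```

```text
[14.1 47.8 25.4]
[16.9 45.3 21. ]
[ 3.5 11.7  9.5]
(array([16.07692774, 44.48689539]), array([0.54442711, 0.24427762, 0.08379249]))
(array([ 2.7656846 , 43.83193257]), array([0.53074475, 0.24668194, 0.08299854]))
(array([-16.05188239,  47.92845943]), array([0.52039743, 0.25320664, 0.05964809]))
tool [0.4487 0.1775 0.2802]
rel mm [ 54.5  56.8 183.2] rotvec [-0.3486 -0.0004  0.0016]
1.0
```

Emit:
apply_moves --steps '[14, 14, 30, 0, 0, 0, 14, 14, 30, 0, 0, 0, 14, 14, 30, 0, 0, 0, 13, 15, 30, 0, 0, 0, 0, 0, 0, -0.116, 0, 0, 0, 0, 0, -0.116, 0, 0, 0, 0, 0, -0.116, 0, 0, 0, 0, 0, 0, 0, 0, 0, 0, 0, 0, 0, 0]'

```text
clock: 6.15
tool_pos: [0.5161, 0.2196, 0.1605]
orientation: [[0.216, 0.918, 0.332], [0.976, -0.203, -0.073], [0.0, 0.34, -0.94]]
ft_force: [1.2, -0.2, 0.8]
gripper_width: -0.005
```

```bash
python3 - <<'E'
from h import *
rel(*face(0,13,25))
im=optics.camera("wrist"); cv2.imwrite("pics/c.png",im[:,:,::-1])
E
```

```text
tool [0.5161 0.2196 0.1605]
rel mm [ -1.2 -21.3  74.8] rotvec [-0.0022 -0.0013  0.003 ]
```

View pics/c.png

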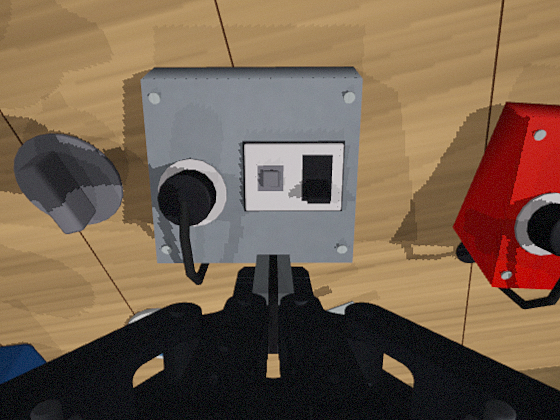

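```bash
python3 - <<'E'
from h import *
P=optics.camera_params("wrist")
for q in [(-24,-6,6),(26,66,6),(0,13,11),(15.5,47,22)]: print(q,proj(face(*q)[0],P).round(1))
im=cv2.imread("pics/c.png");cv2.imwrite("pics/c1.png",cv2.resize(im[130:220,230:360],None,fx=6,fy=6,interpolation=2))
E
```

```text
(-24, -6, 6) [242.1 140.7]
(26, 66, 6) [339.5 208.6]
(0, 13, 11) [268.7 175.1]
(15.5, 47, 22) [317.2 199.7]
```

View pics/c1.png

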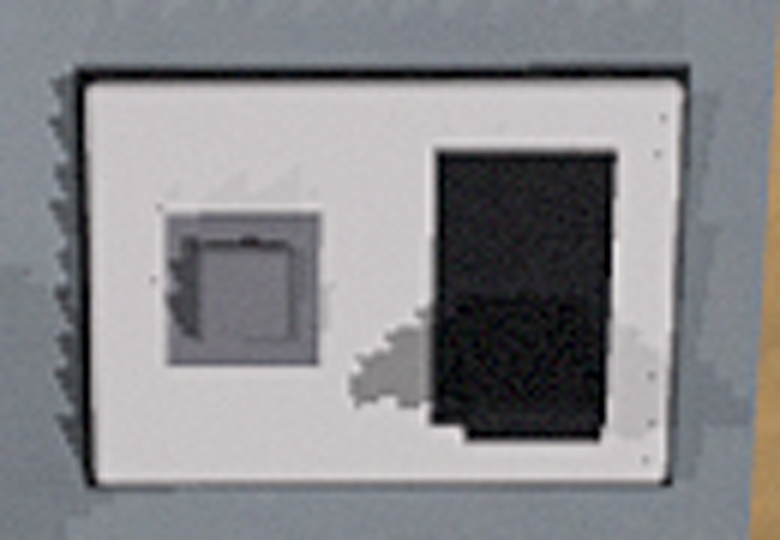

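Emit:
apply_moves --steps '[0, -7, 25, 0, 0, 0, 0, -7, 25, 0, 0, 0, 0, -6, 24, 0, 0, 0, 0, 0, 5, 0, 0, 0, 0, 0, 5, 0, 0, 0, 0, 0, 0, 0, 0, 0]'

```text
clock: 6.8
tool_pos: [0.5276, 0.2177, 0.0749]
orientation: [[0.217, 0.917, 0.334], [0.976, -0.204, -0.073], [0.001, 0.342, -0.94]]
ft_force: [0.5, 0.2, 0.3]
gripper_width: -0.0
```

```bash
python3 - <<'E'
from h import *
rel(*face(1,14,11)); print(readout.sense()["ft_force"])
for c in ["side"]:
    im=optics.camera(c); cv2.imwrite("pics/d.png",cv2.resize(im[210:320,200:340,::-1],None,fx=5,fy=5,interpolation=2))
E
```

```text
tool [0.5276 0.2177 0.0749]
rel mm [-0.9 -2.1  4.3] rotvec [-0.0001 -0.0016  0.0019]
[0.51821488 0.21353672 0.3270909 ]
```

View pics/d.png

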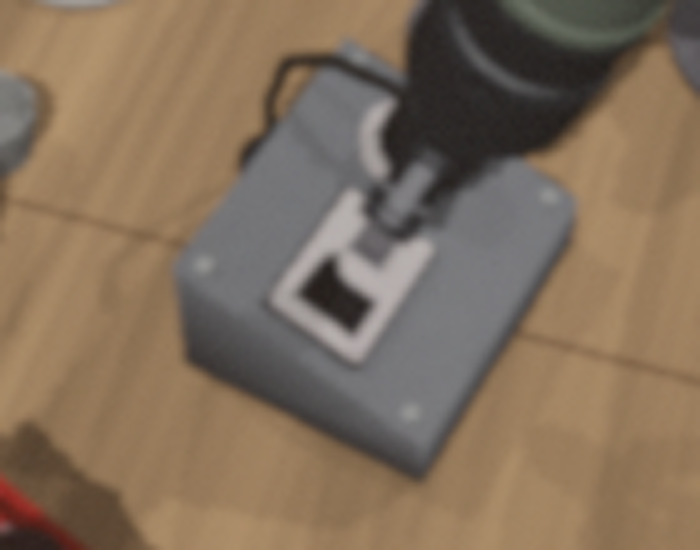

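Emit:
apply_moves --steps '[-0.5, -1, 3, 0, 0, 0, 0, 0, 2, 0, 0, 0, 0, 0, 1, 0, 0, 0, 0, 0, 1, 0, 0, 0, 0, 0, 0, 0, 0, 0]'

```text
clock: 7.35
tool_pos: [0.5271, 0.2169, 0.0672]
orientation: [[0.216, 0.918, 0.333], [0.976, -0.203, -0.074], [0.0, 0.341, -0.94]]
ft_force: [0.1, 0.4, 0.1]
gripper_width: -0.004
```

```bash
python3 - <<'E'
from h import *
rel(*face(1,14,11)); print(readout.sense()["ft_force"])
for c in ["side"]:
    im=optics.camera(c); cv2.imwrite("pics/d2.png",cv2.resize(im[210:320,200:340,::-1],None,fx=5,fy=5,interpolation=2))
E
```

```text
tool [0.5271 0.2169 0.0672]
rel mm [ 0.   0.8 -2.9] rotvec [-0.0011 -0.0012  0.0032]
[0.10109804 0.41939336 0.11783448]
```

View pics/d2.png

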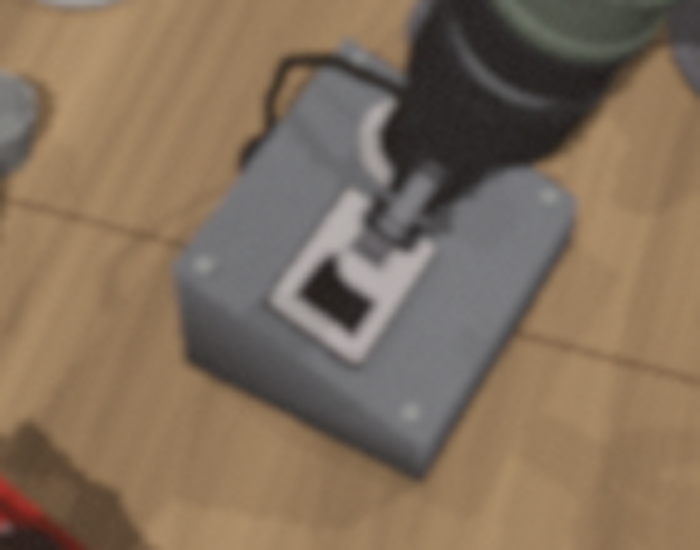

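Emit:
apply_moves --steps '[0, 0, 1, 0, 0, 0, 0, 0, 1, 0, 0, 0, 0, 0, 0, 0, 0, 0]'

```text
clock: 7.7
tool_pos: [0.5278, 0.2167, 0.0651]
orientation: [[0.216, 0.918, 0.333], [0.976, -0.203, -0.074], [-0.0, 0.341, -0.94]]
ft_force: [-0.5, 0.8, -0.1]
gripper_width: -0.001
```

```bash
python3 - <<'E'
from h import *
rel(*face(1,14,11)); s=readout.sense();print(s["ft_force"])
for c in ["side"]:
    im=optics.camera(c); cv2.imwrite("pics/d3.png",cv2.resize(im[210:320,200:340,::-1],None,fx=5,fy=5,interpolation=2))
im=optics.camera("wrist"); cv2.imwrite("pics/d3w.png",im[:,:,::-1])
E
```

```text
tool [0.5278 0.2167 0.0651]
rel mm [ 0.1  0.8 -5. ] rotvec [-0.0012 -0.001   0.0031]
[-0.49533213  0.83530801 -0.07374942]
```

View pics/d3.png

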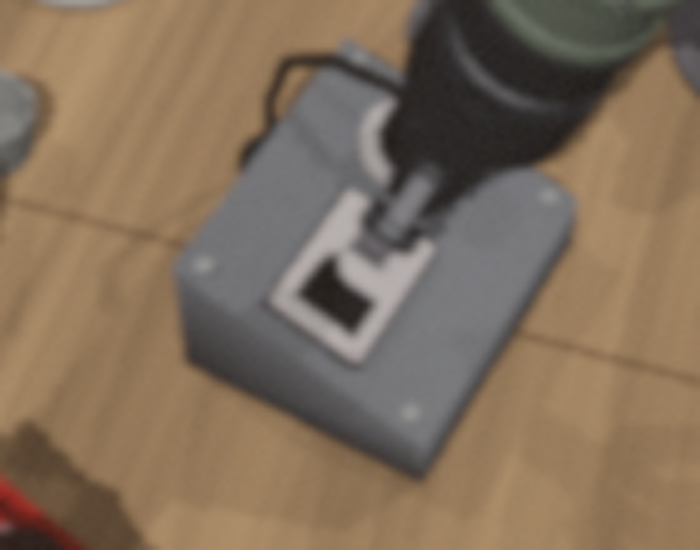

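View pics/d3w.png

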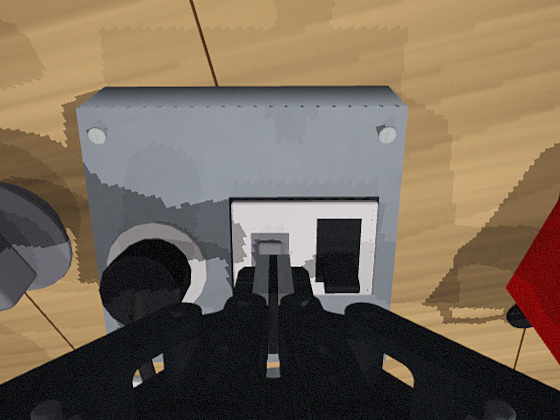

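```bash
python3 - <<'E'
from h import *
s=readout.sense();
for c,f in (("side",lambda p:(p-[200,210])*5),("wrist",lambda p:p)):
    P=optics.camera_params(c)
    print(c,"tcp",f(proj(s["tool_pos"],P)).round(1),[ (q,f(proj(face(*q)[0],P)).round(1)) for q in [(0,13,11),(-24,-6,6),(26,66,6),(26,-6,6),(-24,66,6)]])
print(infacecoords(s["tool_pos"]))
print([(d["conf"],infacecoords(d["location"]).round(1)) for d in finder.landmark_of("test_top","wrist")])
print([(d["conf"],infacecoords(d["location"]).round(1)) for d in finder.landmark_of("test_top","side")])
im=cv2.imread("pics/d3w.png");cv2.imwrite("pics/d3z.png",cv2.resize(im[190:320,210:400],None,fx=4,fy=4,interpolation=2))
E
```

```text
side tcp [368.2 242.4] [((0, 13, 11), array([372.8, 236.9])), ((-24, -6, 6), array([431.7, 242.2])), ((26, 66, 6), array([263.5, 291.6])), ((26, -6, 6), array([344.7, 179.9])), ((-24, 66, 6), array([353.9, 356.8]))]
wrist tcp [270.8 249.7] [((0, 13, 11), array([268.8, 252.9])), ((-24, -6, 6), array([229.6, 202.5])), ((26, 66, 6), array([371.2, 296.6])), ((26, -6, 6), array([232.3, 296.4])), ((-24, 66, 6), array([378.5, 202.7]))]
[ 0.21384295 13.91297484  6.02744666]
[(0.57, array([ 4.4, 12.1, 10.7]))]
[(0.47, array([3.600e+01, 2.965e+02, 1.000e-01]))]
```

View pics/d3z.png

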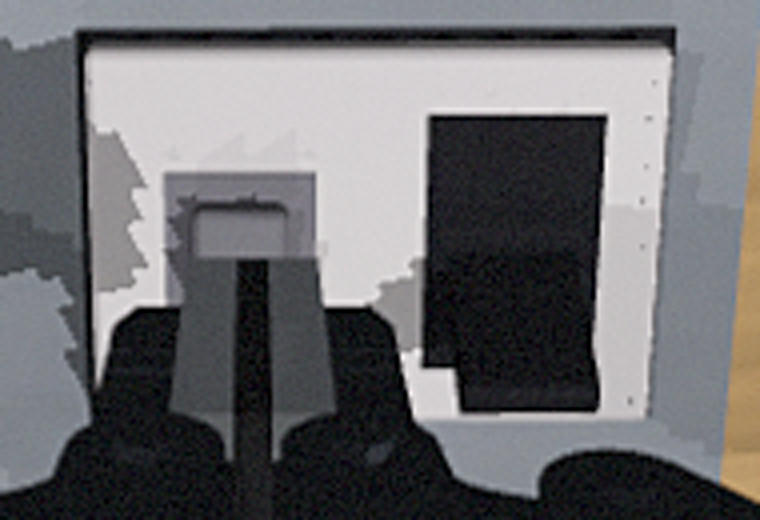

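Emit:
apply_moves --steps '[0, 0, 1, 0, 0, 0, 0, 0, 1, 0, 0, 0, 0, 0, 0, 0, 0, 0]'

```text
clock: 8.2
tool_pos: [0.5284, 0.2165, 0.0633]
orientation: [[0.216, 0.918, 0.333], [0.976, -0.203, -0.074], [-0.0, 0.341, -0.94]]
ft_force: [-1.3, 0.0, 0.4]
gripper_width: -0.001
```

Emit:
apply_moves --steps '[0, 0, 1, 0, 0, 0, 0, 0, 1, 0, 0, 0, 0, 0, 0, 0, 0, 0]'

```text
clock: 8.5
tool_pos: [0.5292, 0.2164, 0.0614]
orientation: [[0.216, 0.918, 0.333], [0.976, -0.203, -0.074], [-0.0, 0.341, -0.94]]
ft_force: [-0.5, -0.3, -0.7]
gripper_width: -0.001
```

```bash
python3 - <<'E'
from h import *
s=readout.sense();print(infacecoords(s["tool_pos"]),s["tau"].round(2))
im=optics.camera("wrist"); cv2.imwrite("pics/e.png",cv2.resize(im[190:320,210:400,::-1],None,fx=4,fy=4,interpolation=2))
im=optics.camera("side"); cv2.imwrite("pics/e2.png",cv2.resize(im[220:300,220:320,::-1],None,fx=7,fy=7,interpolation=2))
E
```

```text
[ 0.15098684 13.93765143  1.94316037] [-1.000e-02 -3.987e+01  2.119e+01 -2.420e+00 -5.900e-01 -0.000e+00]
```

View pics/e.png

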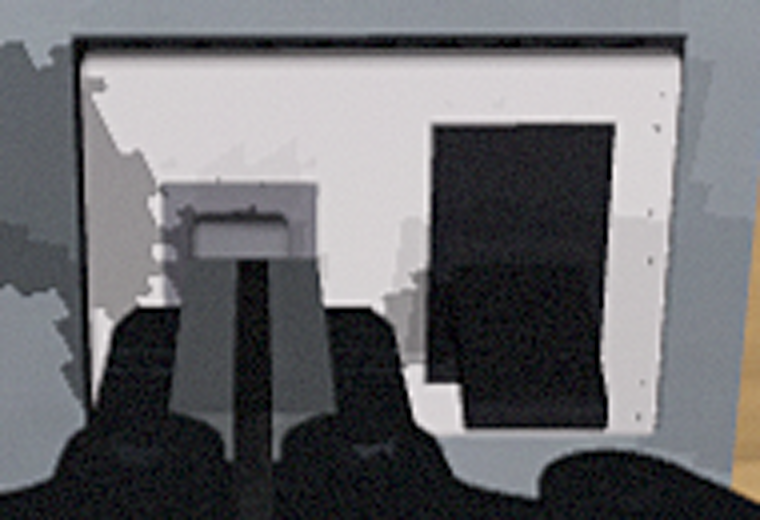

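View pics/e2.png

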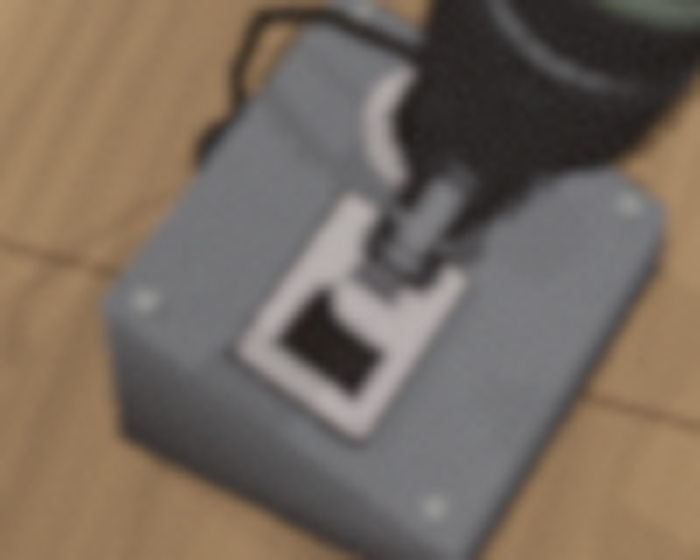

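```bash
python3 - <<'E'
from h import *
s=readout.sense();T=s["orientation"]
P=optics.camera_params("side");W=optics.camera_params("wrist")
for d in (0,5,10,15,20,30): 
  print(d,((proj(s["tool_pos"]-T[:,2]*d/1000,P)-[220,220])*7).round(0),((proj(s["tool_pos"]+T@[0,-.011,-d/1000],W)-[210,190])*4).round(0),((proj(s["tool_pos"]+T@[0,0,-d/1000],W)-[210,190])*4).round(0))
E
```

```text
0 [372. 274.] [243. 155.] [243. 239.]
5 [376. 268.] [243. 167.] [243. 253.]
10 [381. 262.] [243. 180.] [243. 269.]
15 [385. 256.] [243. 194.] [243. 285.]
20 [390. 250.] [242. 209.] [242. 302.]
30 [399. 237.] [242. 242.] [242. 340.]
```

Emit:
apply_moves --steps '[-1, -3, 0, 0, 0, 0, 0, 0, 1, 0, 0, 0, 0, 0, 1, 0, 0, 0, 0, 0, 0, 0, 0, 0]'

```text
clock: 9.0
tool_pos: [0.5268, 0.2159, 0.0585]
orientation: [[0.216, 0.918, 0.333], [0.976, -0.203, -0.074], [-0.0, 0.341, -0.94]]
ft_force: [-0.4, 0.2, 0.3]
gripper_width: -0.0
```

```bash
python3 - <<'E'
from h import *
s=readout.sense();print(infacecoords(s["tool_pos"]),s["ft_force"])
im=optics.camera("wrist"); cv2.imwrite("pics/f.png",cv2.resize(im[190:320,210:400,::-1],None,fx=4,fy=4,interpolation=2))
im=optics.camera("top"); cv2.imwrite("pics/f2.png",cv2.resize(im[170:270,180:300,::-1],None,fx=6,fy=6,interpolation=2))
E
```

```text
[-2.88503873 12.90286428 -0.04151484] [-0.40438897  0.20797964  0.29605516]
```

View pics/f.png

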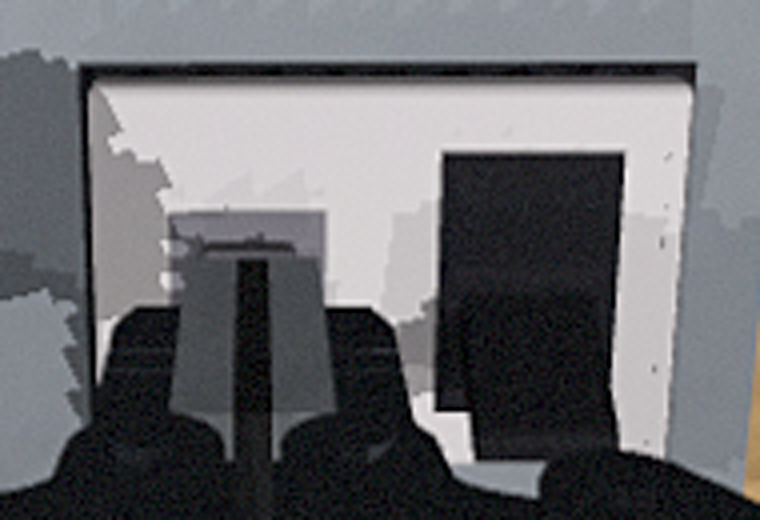

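View pics/f2.png

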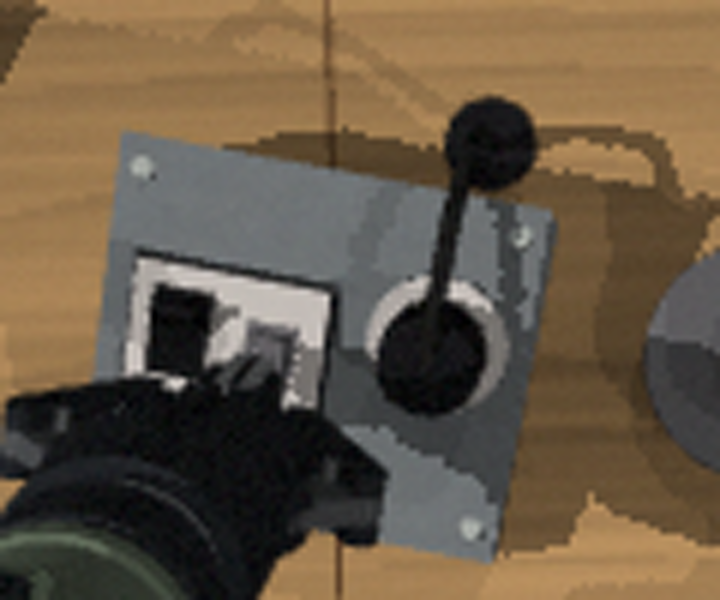

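Emit:
apply_moves --steps '[0, 0, 1, 0, 0, 0, 0, 0, 1, 0, 0, 0, 0, 0, 1, 0, 0, 0, 0, 0, 0, 0, 0, 0]'

```text
clock: 9.5
tool_pos: [0.5278, 0.2156, 0.0556]
orientation: [[0.216, 0.918, 0.333], [0.976, -0.203, -0.074], [-0.0, 0.341, -0.94]]
ft_force: [-1.0, 0.2, 0.1]
gripper_width: -0.001
```

Emit:
apply_moves --steps '[0, 0, 1, 0, 0, 0, 0, 0, 1, 0, 0, 0, 0, 0, 1, 0, 0, 0, 0, 0, 0, 0, 0, 0]'

```text
clock: 9.9
tool_pos: [0.5288, 0.2154, 0.0528]
orientation: [[0.216, 0.918, 0.333], [0.976, -0.203, -0.074], [-0.0, 0.341, -0.94]]
ft_force: [-0.5, -0.2, -0.3]
gripper_width: 0.002
```

```bash
python3 - <<'E'
from h import *
s=readout.sense();print(infacecoords(s["tool_pos"]),s["ft_force"])
im=optics.camera("wrist"); cv2.imwrite("pics/g.png",cv2.resize(im[190:320,210:400,::-1],None,fx=4,fy=4,interpolation=2))
E
```

```text
[-2.86518986 12.90995542 -6.05899858] [-0.48266688 -0.19071404 -0.34358423]
```

View pics/g.png

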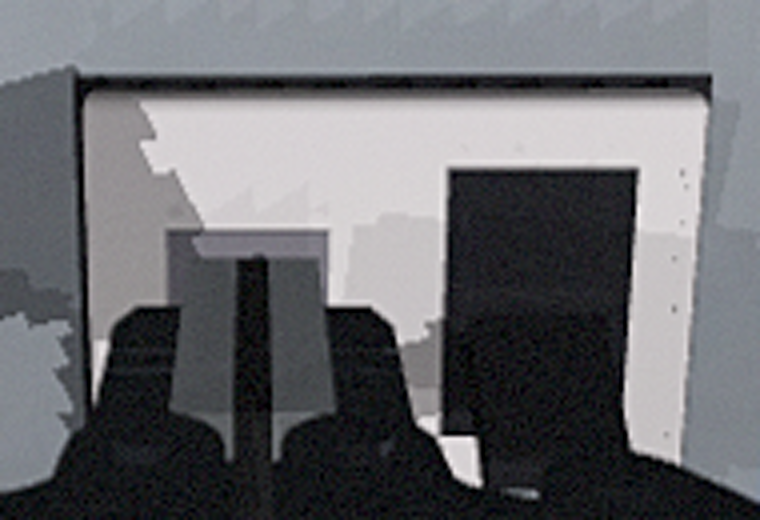

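```bash
python3 - <<'E'
from h import *
s=readout.sense();T=s["orientation"];P=optics.camera_params("side")
im=optics.camera("side")[:,:,::-1]
x0,y0,k=215,205,8
z=cv2.resize(im[y0:y0+75,x0:x0+100],None,fx=k,fy=k,interpolation=2).copy()
for d in (0,17,30):
  q=(proj(s["tool_pos"]-T[:,2]*d/1000,P)-[x0,y0])*k
  cv2.drawMarker(z,tuple(int(v) for v in q),(0,0,255),0,14,1)
cv2.imwrite("pics/g2.png",z)
E
```

```text
(no output)
```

View pics/g2.png

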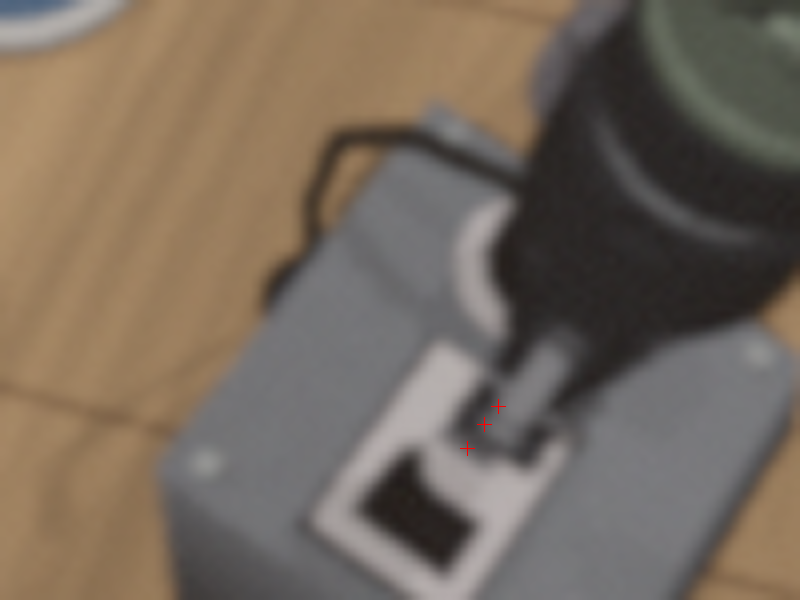

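Emit:
apply_moves --steps '[0, 0, 1, 0, 0, 0, 0, 0, 1, 0, 0, 0, 0, 0, 1, 0, 0, 0, 0, 0, 0, 0, 0, 0]'

```text
clock: 10.4
tool_pos: [0.5298, 0.2152, 0.05]
orientation: [[0.216, 0.918, 0.333], [0.976, -0.203, -0.074], [-0.0, 0.341, -0.94]]
ft_force: [0.4, 0.3, 0.3]
gripper_width: -0.001
```

Emit:
apply_moves --steps '[0, 0, 1, 0, 0, 0, 0, 0, 1, 0, 0, 0, 0, 0, 1, 0, 0, 0, 0, 0, 0, 0, 0, 0]'

```text
clock: 10.8
tool_pos: [0.5308, 0.215, 0.0472]
orientation: [[0.216, 0.918, 0.333], [0.976, -0.203, -0.074], [-0.0, 0.341, -0.94]]
ft_force: [-0.2, 0.1, 0.5]
gripper_width: -0.002
```

```bash
python3 - <<'E'
from h import *
s=readout.sense();T=s["orientation"];P=optics.camera_params("side")
print(infacecoords(s["tool_pos"]),s["ft_force"])
im=optics.camera("side")[:,:,::-1]
x0,y0,k=215,205,8
z=cv2.resize(im[y0:y0+75,x0:x0+100],None,fx=k,fy=k,interpolation=2).copy()
cv2.imwrite("pics/g3.png",z)
im=optics.camera("wrist"); cv2.imwrite("pics/g4.png",cv2.resize(im[190:320,210:400,::-1],None,fx=4,fy=4,interpolation=2))
E
```

```text
[ -2.91473644  12.90720321 -12.05437357] [-0.15402752  0.11204411  0.52910113]
```

View pics/g3.png

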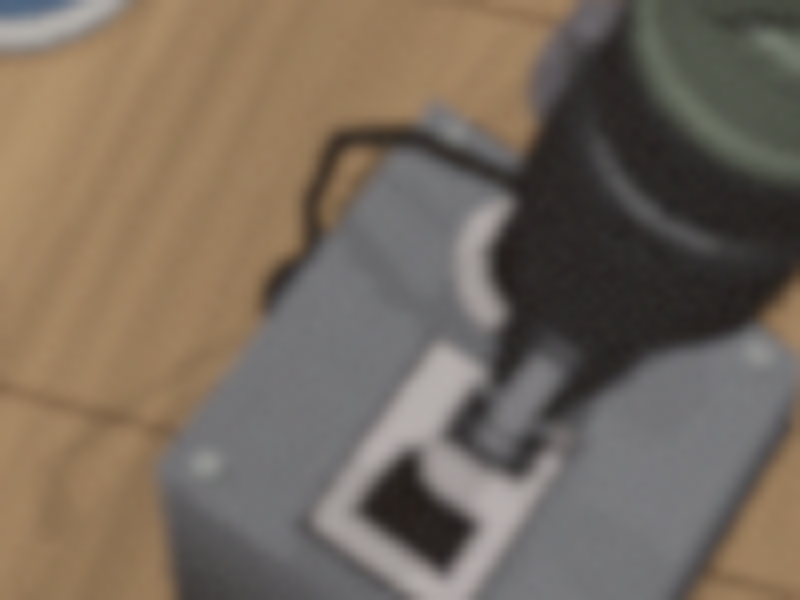

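View pics/g4.png

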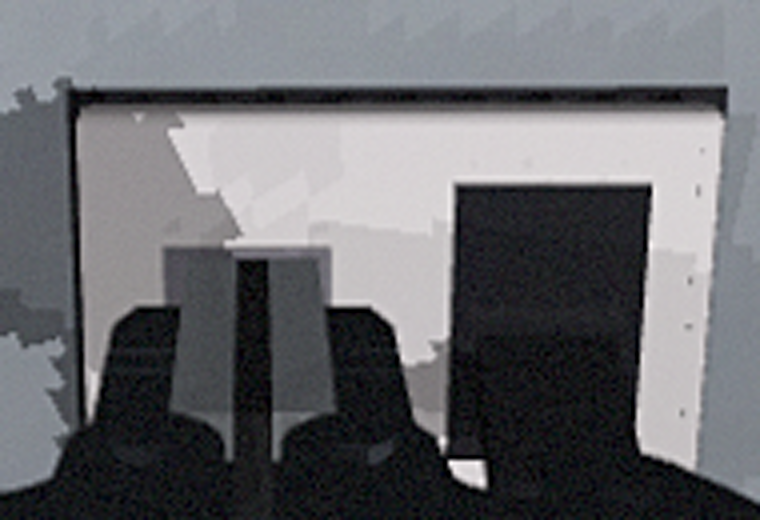

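Emit:
apply_moves --steps '[0, 0, 1, 0, 0, 0, 0, 0, 1, 0, 0, 0, 0, 0, 1, 0, 0, 0, 0, 0, 0, 0, 0, 0]'

```text
clock: 11.3
tool_pos: [0.5318, 0.2147, 0.0444]
orientation: [[0.216, 0.918, 0.333], [0.976, -0.203, -0.074], [-0.0, 0.341, -0.94]]
ft_force: [-0.1, -0.6, 0.3]
gripper_width: 0.0
```

Emit:
apply_moves --steps '[0, 0, 1, 0, 0, 0, 0, 0, 1, 0, 0, 0, 0, 0, 1, 0, 0, 0, 0, 0, 0, 0, 0, 0]'

```text
clock: 11.7
tool_pos: [0.5328, 0.2145, 0.0415]
orientation: [[0.216, 0.918, 0.333], [0.976, -0.203, -0.074], [-0.0, 0.341, -0.94]]
ft_force: [0.4, -0.2, 1.3]
gripper_width: 0.002
```

```bash
python3 - <<'E'
from h import *
s=readout.sense();T=s["orientation"];P=optics.camera_params("side")
print(infacecoords(s["tool_pos"]),s["ft_force"],s["qpos"])
im=optics.camera("side")[:,:,::-1]
x0,y0,k=215,205,8
z=cv2.resize(im[y0:y0+75,x0:x0+100],None,fx=k,fy=k,interpolation=2).copy()
cv2.imwrite("pics/g5.png",z)
im=optics.camera("wrist"); cv2.imwrite("pics/g6.png",im[:,:,::-1])
E
```

```text
[ -2.95692574  12.89848728 -18.06626071] [ 0.43472914 -0.23597349  1.27612787] [ 20.82992359  21.52004996 -39.06183     12.57200593 -10.79200141
  31.7071385 ]
```

View pics/g5.png

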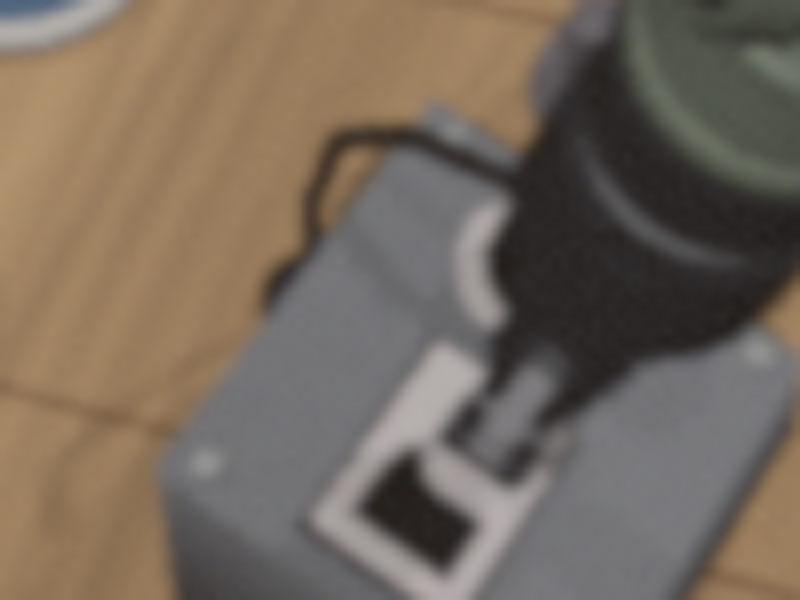

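View pics/g6.png

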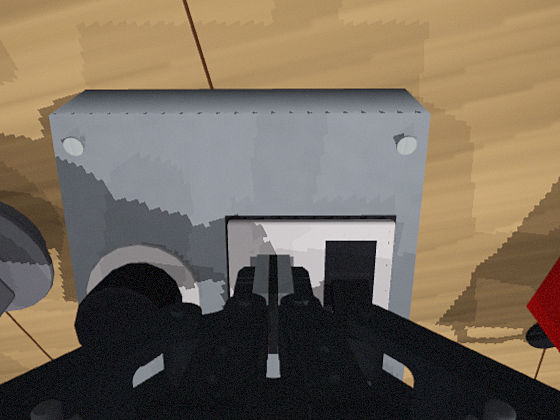

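Emit:
apply_moves --steps '[0, 0, 1, 0, 0, 0, 0, 0, 1, 0, 0, 0, 0, 0, 0, 0, 0, 0]'

```text
clock: 12.1
tool_pos: [0.5336, 0.2145, 0.0399]
orientation: [[0.216, 0.918, 0.333], [0.976, -0.203, -0.074], [0.0, 0.341, -0.94]]
ft_force: [-0.2, 0.2, 2.2]
gripper_width: -0.003
```

Emit:
apply_moves --steps '[0, 0, 1, 0, 0, 0, 0, 0, 1, 0, 0, 0, 0, 0, 0, 0, 0, 0]'

```text
clock: 12.4
tool_pos: [0.5343, 0.2143, 0.0381]
orientation: [[0.216, 0.918, 0.333], [0.976, -0.203, -0.074], [0.0, 0.341, -0.94]]
ft_force: [-1.4, 0.3, 2.5]
gripper_width: 0.001
```

```bash
python3 - <<'E'
from h import *
s=readout.sense();T=s["orientation"];P=optics.camera_params("side")
print(infacecoords(s["tool_pos"]),s["ft_force"],s["qpos"])
im=optics.camera("side")[:,:,::-1]
x0,y0,k=215,205,8
z=cv2.resize(im[y0:y0+75,x0:x0+100],None,fx=k,fy=k,interpolation=2).copy()
cv2.imwrite("pics/g7.png",z)
E
```

```text
[ -2.69693393  13.06030688 -21.83600216] [-1.35420315  0.29108024  2.48099834] [ 20.74569991  21.94891504 -39.10902244  12.04532839 -10.76850001
  31.61689057]
```

View pics/g7.png

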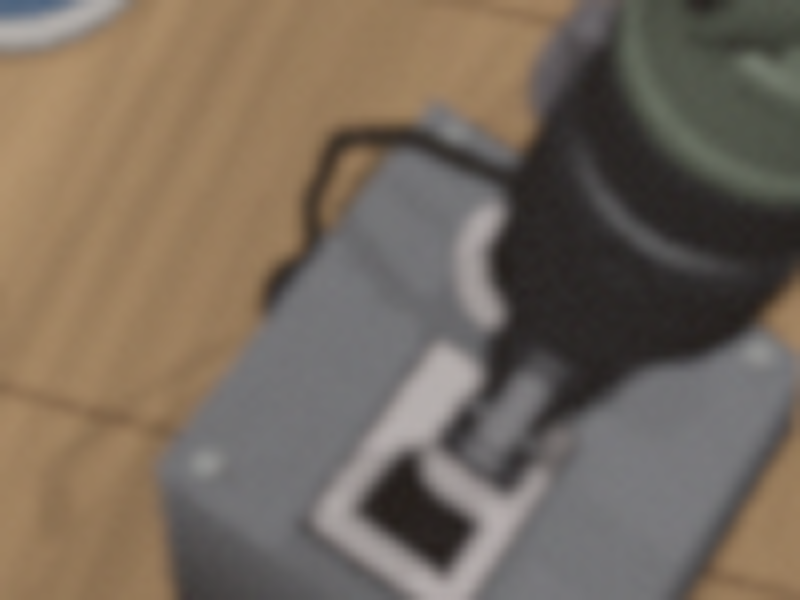

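Emit:
apply_moves --steps '[0, 0, 1, 0, 0, 0, 0, 0, 0, 0, 0, 0]'

```text
clock: 12.65
tool_pos: [0.5347, 0.2143, 0.0369]
orientation: [[0.216, 0.918, 0.333], [0.976, -0.203, -0.074], [0.0, 0.341, -0.94]]
ft_force: [-0.5, -0.6, 1.6]
gripper_width: -0.001
```

Emit:
apply_moves --steps '[0, 0, 1, 0, 0, 0, 0, 0, 0, 0, 0, 0]'

```text
clock: 12.85
tool_pos: [0.5349, 0.2142, 0.0364]
orientation: [[0.216, 0.918, 0.333], [0.976, -0.203, -0.074], [0.0, 0.341, -0.94]]
ft_force: [-3.6, -1.0, 6.9]
gripper_width: 0.003
```

```bash
python3 - <<'E'
from h import *
s=readout.sense();T=s["orientation"];P=optics.camera_params("side")
print(infacecoords(s["tool_pos"]),s["ft_force"],s["torque"])
im=optics.camera("side")[:,:,::-1]
x0,y0,k=215,205,8
z=cv2.resize(im[y0:y0+75,x0:x0+100],None,fx=k,fy=k,interpolation=2).copy()
cv2.imwrite("pics/g8.png",z)
im=optics.camera("wrist"); cv2.imwrite("pics/g9.png",im[:,:,::-1])
E
```

```text
[ -2.65612148  13.09025602 -23.61346892] [-3.57509128 -0.9915145   6.93788867] [-0.0996489   0.52502797 -0.11512443]
```

View pics/g8.png

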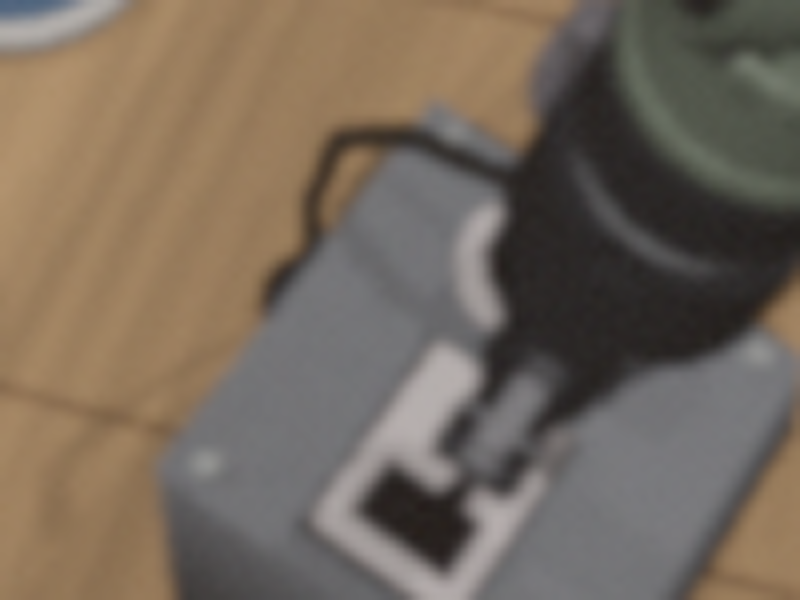

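View pics/g9.png

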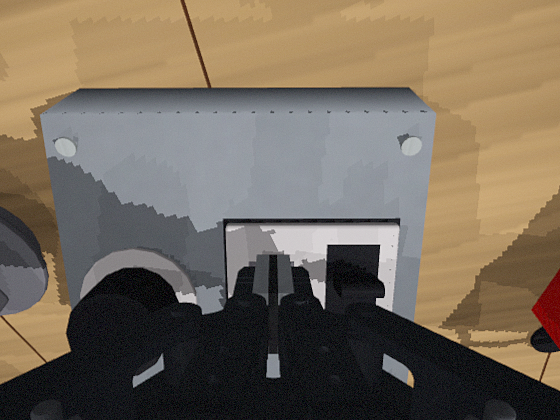

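Emit:
apply_moves --steps '[0, 0, -12, 0, 0, 0, 0, 0, -12, 0, 0, 0, 0, 0, -12, 0, 0, 0, 11, -9, 0, 0, 0, 0, 11, -9, 0, 0, 0, 0, 11, -8, 0, 0, 0, 0, 0, 0, 0, 0, 0, 0]'

```text
clock: 13.65
tool_pos: [0.5046, 0.2561, 0.0599]
orientation: [[0.213, 0.919, 0.331], [0.977, -0.2, -0.073], [-0.001, 0.339, -0.941]]
ft_force: [0.5, -0.1, 0.9]
gripper_width: -0.002
```

```bash
python3 - <<'E'
from h import *
s=readout.sense();T=s["orientation"];P=optics.camera_params("side")
print(infacecoords(s["tool_pos"]),s["ft_force"],s["torque"])
rel(*face(-29,46,-13))
im=optics.camera("side")[:,:,::-1]
x0,y0,k=215,205,8
z=cv2.resize(im[y0:y0+75,x0:x0+100],None,fx=k,fy=k,interpolation=2).copy()
cv2.imwrite("pics/h1.png",z)
im=optics.camera("wrist"); cv2.imwrite("pics/h2.png",im[:,:,::-1])
E
```

```text
[-31.03626424  47.26196236  11.71576617] [ 0.53544116 -0.06561881  0.89037087] [ 0.09359631  0.26047096 -0.02183421]
tool [0.5046 0.2561 0.0599]
rel mm [-1.3  2.1 24.7] rotvec [-0.0028 -0.0014  0.0064]
```

View pics/h1.png

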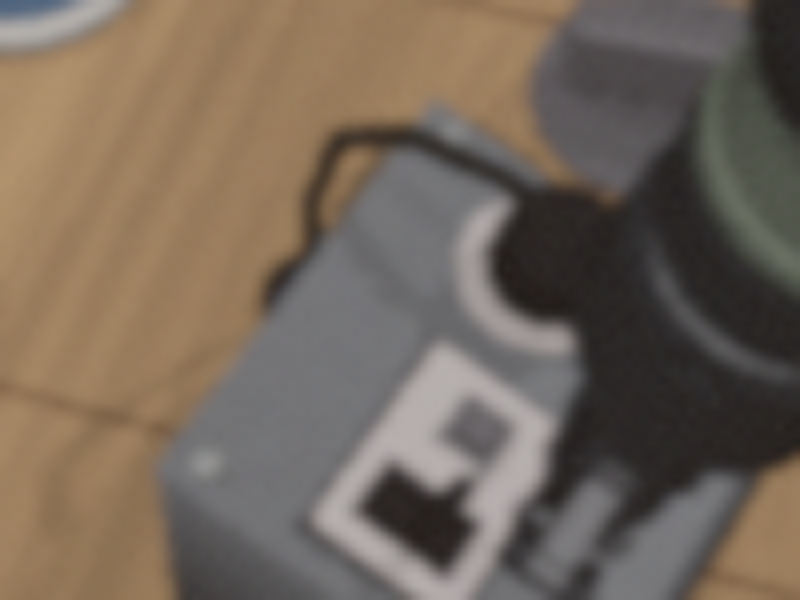

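View pics/h2.png

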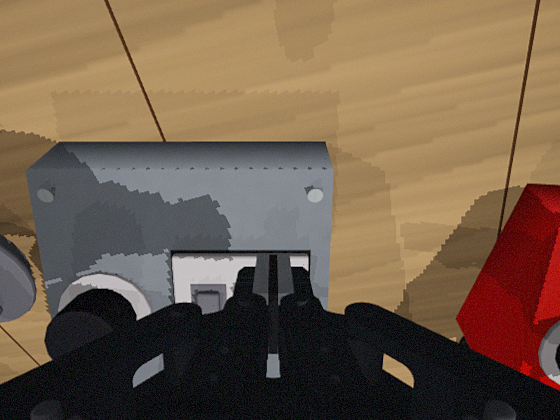

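Emit:
apply_moves --steps '[-1, 0, 6, 0, 0, 0, 0, 0, 6, 0, 0, 0, 0, 0, 6, 0, 0, 0, 0, 0, 6, 0, 0, 0, 0, 0, 0, 0, 0, 0]'

```text
clock: 14.25
tool_pos: [0.5136, 0.2508, 0.0373]
orientation: [[0.217, 0.918, 0.331], [0.976, -0.204, -0.075], [-0.001, 0.34, -0.941]]
ft_force: [-0.8, 0.2, -0.8]
gripper_width: 0.001
```

Emit:
apply_moves --steps '[0, 4, 0, 0, 0, 0, 0, 4, 0, 0, 0, 0, 0, 4, 0, 0, 0, 0, 0, 0, 0, 0, 0, 0]'

```text
clock: 14.65
tool_pos: [0.5245, 0.2494, 0.0425]
orientation: [[0.216, 0.918, 0.332], [0.976, -0.203, -0.073], [0.001, 0.34, -0.941]]
ft_force: [-3.3, 2.4, 0.6]
gripper_width: 0.005
```

Emit:
apply_moves --steps '[0, 3, 0, 0, 0, 0, 0, 3, 0, 0, 0, 0, 0, 3, 0, 0, 0, 0, 0, 0, 0, 0, 0, 0]'

```text
clock: 15.05
tool_pos: [0.5319, 0.2474, 0.0452]
orientation: [[0.215, 0.919, 0.331], [0.977, -0.202, -0.073], [-0.0, 0.339, -0.941]]
ft_force: [-4.4, 0.9, 1.3]
gripper_width: 0.0
```

```bash
python3 - <<'E'
from h import *
s=readout.sense();T=s["orientation"];P=optics.camera_params("side")
print(infacecoords(s["tool_pos"]),s["ft_force"],s["torque"])
im=optics.camera("side")[:,:,::-1]
x0,y0,k=215,205,8
z=cv2.resize(im[y0:y0+75,x0:x0+100],None,fx=k,fy=k,interpolation=2).copy()
cv2.imwrite("pics/i1.png",z)
E
```

```text
[ -9.24222614  44.79538996 -11.8391778 ] [-4.36022249  0.90260887  1.30683473] [ 0.2566475   1.11545028 -0.01345423]
```

View pics/i1.png

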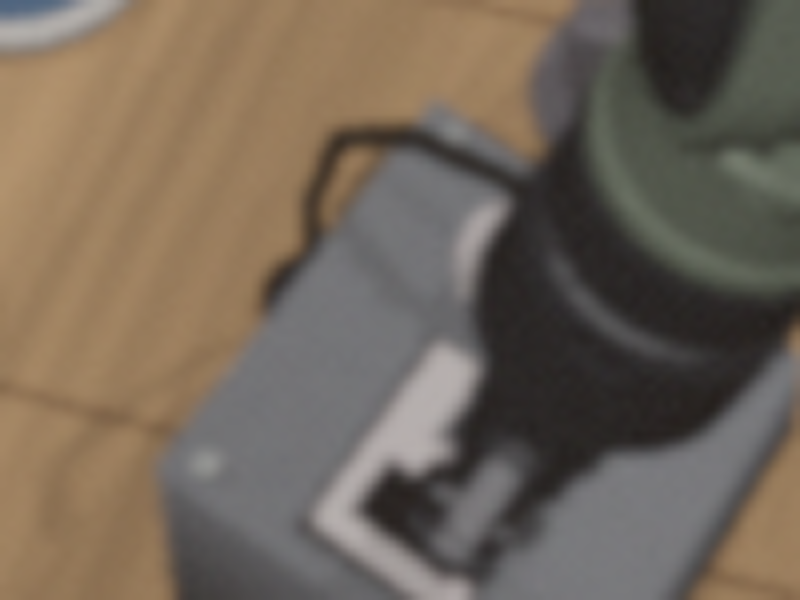

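Emit:
apply_moves --steps '[0, 3, 0, 0, 0, 0, 0, 3, 0, 0, 0, 0, 0, 2, 0, 0, 0, 0, 0, 0, 0, 0, 0, 0]'

```text
clock: 15.5
tool_pos: [0.5396, 0.2454, 0.0477]
orientation: [[0.216, 0.919, 0.331], [0.976, -0.203, -0.074], [-0.001, 0.339, -0.941]]
ft_force: [-3.9, 1.1, -2.6]
gripper_width: 0.003
```

Emit:
apply_moves --steps '[0, 2, 0, 0, 0, 0, 0, 0, 0, 0, 0, 0]'

```text
clock: 15.7
tool_pos: [0.5423, 0.2449, 0.049]
orientation: [[0.216, 0.918, 0.333], [0.976, -0.203, -0.074], [-0.001, 0.341, -0.94]]
ft_force: [-4.7, -0.1, -2.0]
gripper_width: -0.001
```

```bash
python3 - <<'E'
from h import *
s=readout.sense();T=s["orientation"];P=optics.camera_params("side")
print(infacecoords(s["tool_pos"]),s["ft_force"],s["torque"])
im=optics.camera("side")[:,:,::-1]
x0,y0,k=215,205,8
z=cv2.resize(im[y0:y0+75,x0:x0+100],None,fx=k,fy=k,interpolation=2).copy()
cv2.imwrite("pics/i2.png",z)
E
```

```text
[  2.08459516  44.66621102 -11.96940366] [-4.71689605 -0.09303962 -1.96396977] [ 0.16182965  1.32082461 -0.03024092]
```

View pics/i2.png

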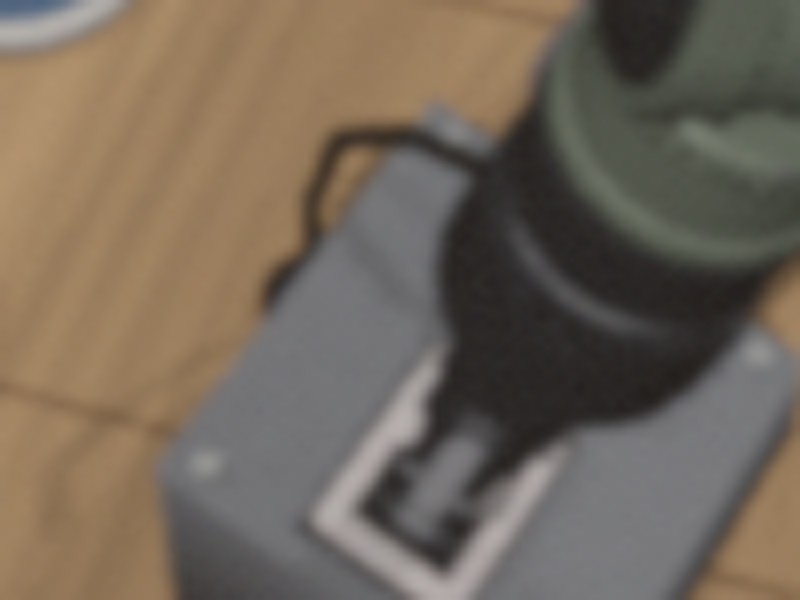

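Emit:
apply_moves --steps '[0, 1, 0, 0, 0, 0, 0, 0, 0, 0, 0, 0]'

```text
clock: 15.95
tool_pos: [0.5435, 0.2449, 0.0496]
orientation: [[0.216, 0.918, 0.333], [0.976, -0.203, -0.074], [-0.0, 0.341, -0.94]]
ft_force: [-4.0, -0.3, 0.0]
gripper_width: 0.0
```

Emit:
apply_moves --steps '[0, 1, 0, 0, 0, 0, 0, 0, 0, 0, 0, 0]'

```text
clock: 16.15
tool_pos: [0.5444, 0.2448, 0.0499]
orientation: [[0.216, 0.918, 0.333], [0.976, -0.203, -0.074], [0.0, 0.341, -0.94]]
ft_force: [-5.5, -0.8, -1.0]
gripper_width: 0.001
```

Emit:
apply_moves --steps '[0, 1, 0, 0, 0, 0, 0, 0, 0, 0, 0, 0]'

```text
clock: 16.35
tool_pos: [0.5452, 0.2447, 0.0501]
orientation: [[0.216, 0.918, 0.333], [0.976, -0.203, -0.074], [0.0, 0.341, -0.94]]
ft_force: [-4.0, 0.2, -1.6]
gripper_width: -0.003
```

Emit:
apply_moves --steps '[0, 1, 0, 0, 0, 0, 0, 0, 0, 0, 0, 0]'

```text
clock: 16.55
tool_pos: [0.5458, 0.2446, 0.0503]
orientation: [[0.216, 0.918, 0.332], [0.976, -0.203, -0.073], [0.0, 0.34, -0.94]]
ft_force: [-5.3, 1.4, -0.8]
gripper_width: 0.007
```

Emit:
apply_moves --steps '[0, 1, 0, 0, 0, 0, 0, 0, 0, 0, 0, 0]'

```text
clock: 16.75
tool_pos: [0.5458, 0.2445, 0.0503]
orientation: [[0.215, 0.919, 0.331], [0.977, -0.203, -0.073], [0.0, 0.339, -0.941]]
ft_force: [-7.3, 1.6, 0.5]
gripper_width: -0.003
```

Emit:
apply_moves --steps '[0, 1, 0, 0, 0, 0, 0, 0, 0, 0, 0, 0]'

```text
clock: 16.95
tool_pos: [0.5458, 0.2445, 0.0502]
orientation: [[0.215, 0.919, 0.329], [0.977, -0.202, -0.072], [0.0, 0.337, -0.941]]
ft_force: [-9.5, 2.0, 1.6]
gripper_width: 0.001
```

```bash
python3 - <<'E'
from h import *
s=readout.sense();T=s["orientation"];P=optics.camera_params("side")
print(infacecoords(s["tool_pos"]),s["ft_force"],s["torque"])
im=optics.camera("side")[:,:,::-1]
x0,y0,k=215,205,8
z=cv2.resize(im[y0:y0+75,x0:x0+100],None,fx=k,fy=k,interpolation=2).copy()
cv2.imwrite("pics/i3.png",z)
im=optics.camera("top")[:,:,::-1]
cv2.imwrite("pics/i4.png",cv2.resize(im[170:270,180:300],None,fx=6,fy=6,interpolation=2))
E
```

```text
[  5.75586937  45.04299552 -12.01703304] [-9.54763938  2.02909011  1.63532233] [ 0.52506944  2.17811349 -0.03609919]
```

View pics/i3.png

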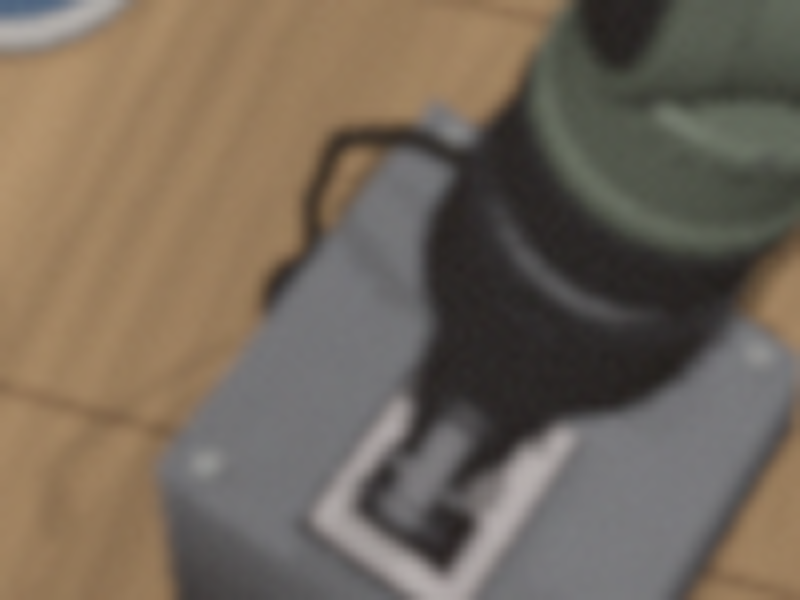

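View pics/i4.png

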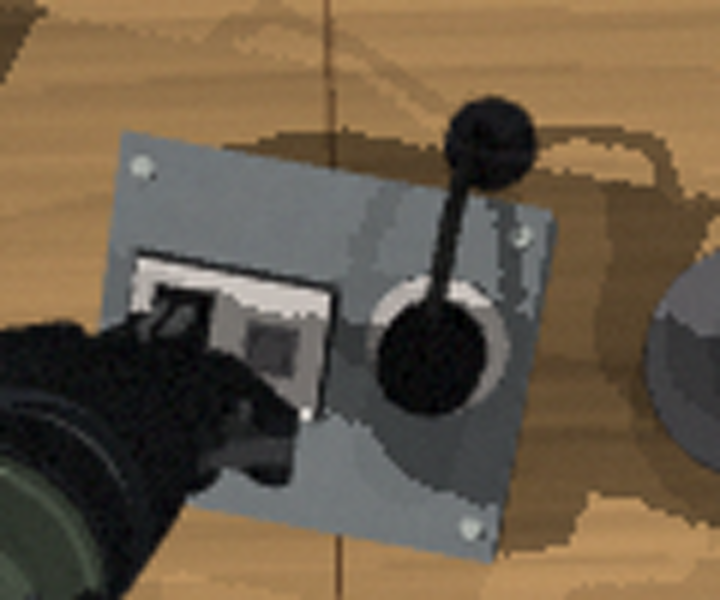

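Emit:
apply_moves --steps '[0, -4, 0, 0, 0, 0, 0, -4, 0, 0, 0, 0, 0, -5, 0, 0, 0, 0, 0, -4, -10, 0, 0, 0, 0, 0, -20, 0, 0, 0, 0, 0, -25, 0, 0, 0, 0, 0, -25, 0, 0, 0, 0, 0, 0, 0, 0, 0]'

```text
clock: 17.85
tool_pos: [0.5079, 0.255, 0.125]
orientation: [[0.215, 0.916, 0.34], [0.977, -0.204, -0.071], [0.004, 0.347, -0.938]]
ft_force: [0.9, -0.0, 0.7]
gripper_width: -0.003
```

```bash
python3 - <<'E'
from h import *
s=readout.sense()
print(infacecoords(s["tool_pos"]),s["ft_force"],s["torque"])
im=optics.camera("side")[:,:,::-1]
x0,y0,k=215,205,8
z=cv2.resize(im[y0:y0+75,x0:x0+100],None,fx=k,fy=k,interpolation=2).copy()
cv2.imwrite("pics/j1.png",z)
im=optics.camera("wrist"); cv2.imwrite("pics/j2.png",im[:,:,::-1])
for n in ("mill","mill_mouth","lid","lid_grip","lever_tip"): print(n,[(round(d["conf"],2),np.round(d["location"],4)) for d in finder.landmark_of(n,"side")])
E
```

```text
[-5.53244225 46.92142188 71.75360429] [ 0.90563077 -0.03901053  0.69200568] [0.03292425 0.24256627 0.03268071]
mill [(0.67, array([ 0.55  , -0.2002,  0.0027]))]
mill_mouth [(0.61, array([ 0.5538, -0.2009,  0.1329])), (0.44, array([ 0.7476,  0.1703, -0.0008]))]
lid [(0.76, array([ 0.3675, -0.0035,  0.    ])), (0.57, array([0.5192, 0.0311, 0.0038]))]
lid_grip [(0.94, array([ 0.3588, -0.0058,  0.0608])), (0.7, array([0.5202, 0.0313, 0.0425]))]
lever_tip [(0.6, array([0.6409, 0.5129, 0.0864])), (0.44, array([0.5475, 0.2455, 0.0846]))]
```

View pics/j1.png

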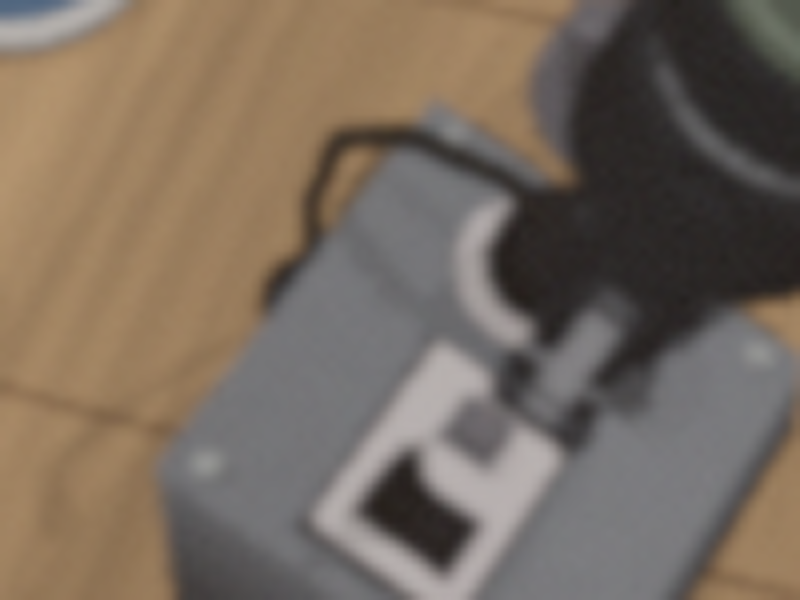

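View pics/j2.png

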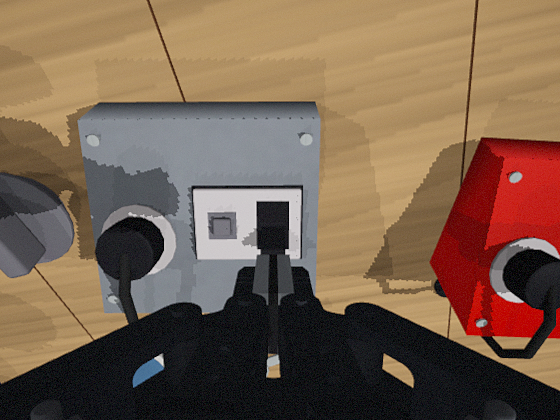

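Emit:
apply_moves --steps '[0, 0, -40, 0.117, 0, 0, 0, 0, -40, 0.117, 0, 0, 0, 0, -40, 0.117, 0, 0, 0, 0, 0, 0, 0, -0.145, 0, 0, 0, 0, 0, -0.145]' --grip 60

```text
clock: 18.7
tool_pos: [0.4821, 0.2592, 0.2321]
orientation: [[-0.077, 0.997, 0.013], [0.997, 0.077, -0.002], [-0.003, 0.013, -1.0]]
ft_force: [-0.2, 0.8, -0.4]
gripper_width: 0.7
```

```bash
python3 - <<'E'
from h import *
rel([0.46,0.02,0.27],down(95))
E
```

```text
tool [0.4821 0.2592 0.2321]
rel mm [-236.9  -39.9  -37.6] rotvec [ 0.0128  0.0034 -0.0104]
```

Emit:
apply_moves --steps '[-40, -7, -7, 0.013, 0.003, -0.01, -40, -7, -7, 0, 0, 0, -40, -7, -6, 0, 0, 0, -40, -7, -6, 0, 0, 0, -40, -6, -6, 0, 0, 0, -37, -6, -6, 0, 0, 0, 0, 0, 0, 0, 0, 0, 0, 0, 0, 0, 0, 0]'

```text
clock: 19.5
tool_pos: [0.4592, 0.0192, 0.2691]
orientation: [[-0.08, 0.997, -0.002], [0.997, 0.08, -0.0], [-0.0, -0.003, -1.0]]
ft_force: [0.1, 0.1, 0.3]
gripper_width: 0.704
```

```bash
python3 - <<'E'
from h import *
rel([0.46,0.02,0.27],down(95))
P=optics.camera_params("wrist"); np.save("k.npy",P)
im=optics.camera("wrist"); cv2.imwrite("pics/k.png",im[:,:,::-1])
for n in ("lid","lid_grip"): print(n,[(round(d["conf"],2),np.round(d["location"],4)) for d in finder.landmark_of(n,"wrist")])
E
```

```text
tool [0.4592 0.0192 0.2691]
rel mm [ 0.7  0.8 -0.9] rotvec [-0.0025  0.0002 -0.0071]
lid [(0.84, array([ 0.3661, -0.0039,  0.0027])), (0.82, array([ 0.5215,  0.0363, -0.    ]))]
lid_grip [(0.9, array([0.5195, 0.0408, 0.0436])), (0.58, array([ 0.3631, -0.006 ,  0.063 ]))]
```

View pics/k.png

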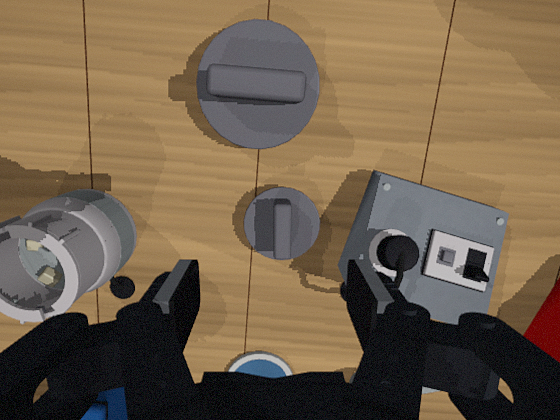

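```bash
python3 - <<'E'
from h import *
P=np.load("k.npy",allow_pickle=True).item()
im=cv2.imread("pics/k.png")
cv2.imwrite("pics/k1.png",cv2.resize(im[175:275,230:340],None,fx=6,fy=6,interpolation=2))
cv2.imwrite("pics/k2.png",cv2.resize(im[170:330,0:150],None,fx=4,fy=4,interpolation=2))
E
```

```text
(no output)
```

View pics/k1.png

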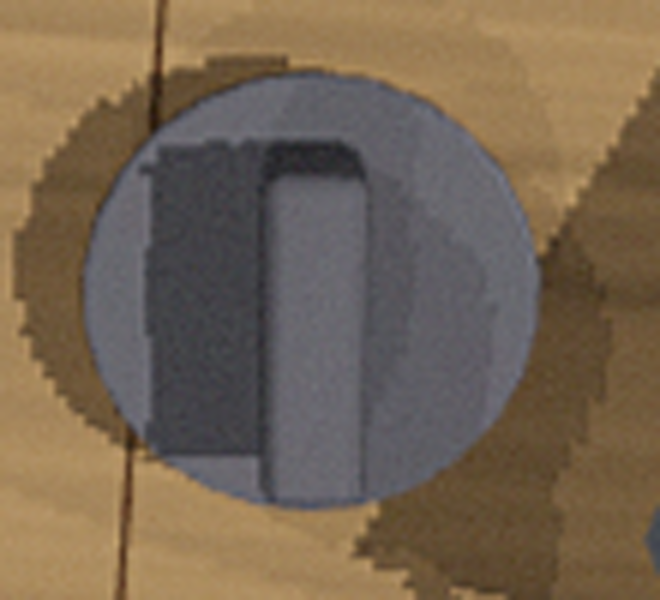

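View pics/k2.png

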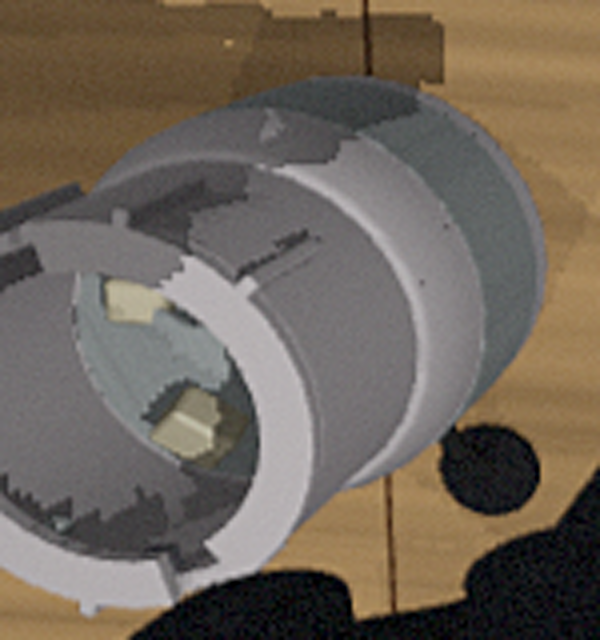

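```bash
python3 - <<'E'
from h import *
P=np.load("k.npy",allow_pickle=True).item()
z=lambda x,y:(230+x/6-.4,175+y/6-.4)
for q in [(85,290),(540,290),(312,72),(312,508),(312,290)]: print(ray(z(*q),P,.021).round(4))
c=[ray(z(*q),P,.053) for q in [(270,178),(362,178),(268,500),(364,500)]]
for v in c: print(v.round(4))
print("c",np.mean(c,0)); a=(c[0]+c[1])/2;b=(c[2]+c[3])/2
print(np.linalg.norm(a-b),np.linalg.norm(c[0]-c[1]),np.degrees(np.arctan2(*(b-a)[[1,0]])))
e=c[2]-c[0];print(np.degrees(np.arctan2(e[1],e[0])));e=c[3]-c[1];print(np.degrees(np.arctan2(e[1],e[0])))
E
```

```text
[ 0.5215 -0.0098  0.021 ]
[0.5143 0.0806 0.021 ]
[0.474  0.0316 0.021 ]
[0.5642 0.0393 0.021 ]
[0.5179 0.0353 0.021 ]
[0.488  0.0244 0.053 ]
[0.4867 0.041  0.053 ]
[0.5504 0.029  0.053 ]
[0.549  0.0471 0.053 ]
c [0.51852085 0.03537009 0.053     ]
0.06253102833706728 0.01670535901434175 4.903268432744647
4.250361930395845
5.556092842717022
```

Emit:
apply_moves --steps '[-40, 2, -5, 0, 0, 0, -40, 2, -5, 0, 0, 0, -40, 2, -5, 0, 0, 0, -40, 2, -5, 0, 0, 0, -40, 2, -5, 0, 0, 0, -36, 2, -5, 0, 0, 0, 0, 0, 0, 0, 0, 0, 0, 0, 0, 0, 0, 0]'

```text
clock: 20.45
tool_pos: [0.4909, -0.2136, 0.299]
orientation: [[-0.083, 0.997, -0.003], [0.997, 0.083, 0.0], [0.0, -0.003, -1.0]]
ft_force: [-0.8, -0.0, -0.1]
gripper_width: 0.703
```

```bash
python3 - <<'E'
from h import *
s=readout.sense();print(s["tool_pos"],s["joint_vel"].round(2))
P=optics.camera_params("wrist"); np.save("m.npy",P)
im=optics.camera("wrist"); cv2.imwrite("pics/m.png",im[:,:,::-1])
for n in ("mill","mill_mouth"): print(n,[(round(d["conf"],2),np.round(d["location"],4)) for d in finder.landmark_of(n,"wrist")])
cv2.imwrite("pics/m1.png",cv2.resize(im[120:280,190:380,::-1],None,fx=4,fy=4,interpolation=2))
E
```

```text
[ 0.49093161 -0.2135659   0.29902102] [ 1.36 -1.08 -1.29  0.27 -0.   -0.  ]
mill [(0.83, array([ 0.5541, -0.2006, -0.0014]))]
mill_mouth [(0.9, array([ 0.5555, -0.2032,  0.1277]))]
```

View pics/m.png

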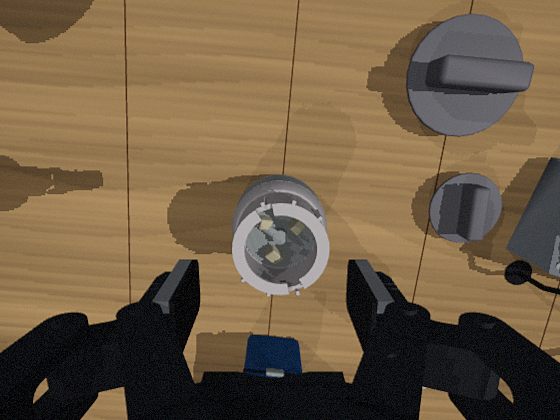

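View pics/m1.png

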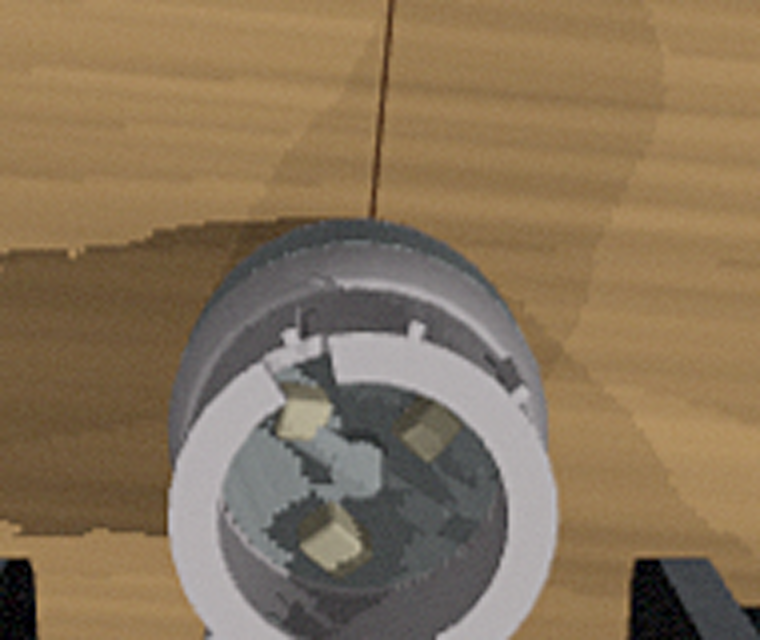

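```bash
python3 - <<'E'
from h import *
P=np.load("m.npy",allow_pickle=True).item()
im=cv2.imread("pics/m.png")
# rectify plane z=.132: 0.2 mm/px, x down? map: col=y, row=x
c0=np.array([0.555,-0.202]);S=0.00025;N=560
g=np.mgrid[0:N,0:N]; X=c0[0]+(g[0]-N/2)*S; Y=c0[1]+(g[1]-N/2)*S
uv=proj(np.stack([X,Y,np.full_like(X,.132)],-1),P).astype(np.float32)
w=cv2.remap(im,uv[...,0],uv[...,1],cv2.INTER_CUBIC)
cv2.imwrite("pics/m2.png",w)
gr=cv2.cvtColor(w,cv2.COLOR_BGR2GRAY); m=((w.min(2)>120)).astype(np.uint8)
cv2.imwrite("pics/m3.png",m*255)
E
```

```text
(no output)
```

View pics/m2.png

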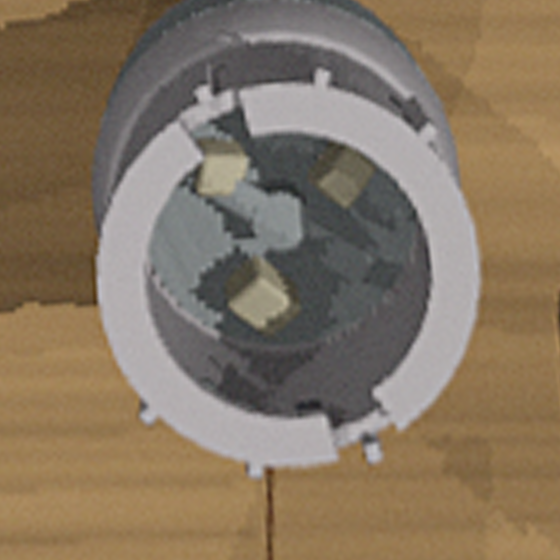

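View pics/m3.png

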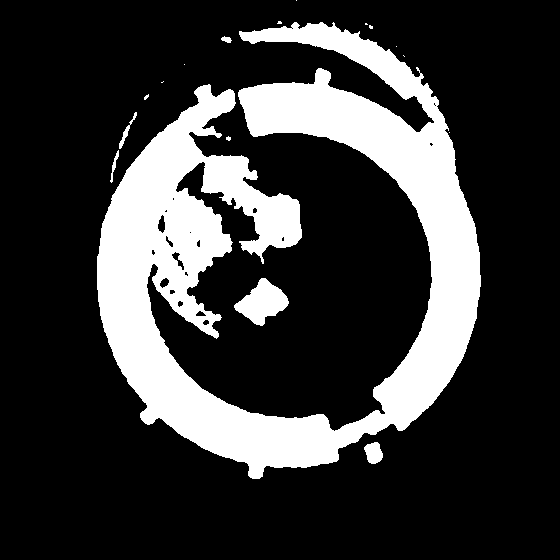

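```bash
python3 - <<'E'
from h import *
rel([0.5185,0.0345,0.08],down(94.9))
E
```

```text
tool [ 0.4907 -0.2125  0.2995]
rel mm [243.7  49.2 219.4] rotvec [-0.0025 -0.     -0.0006]
```

Emit:
apply_moves --steps '[41, 8, 8, 0, 0, 0, 41, 8, 8, 0, 0, 0, 41, 8, 8, 0, 0, 0, 41, 8, 8, 0, 0, 0, 41, 8, 8, 0, 0, 0, 39, 9, 10, 0, 0, 0, 0, 0, 45, 0, 0, 0, 0, 0, 45, 0, 0, 0, 0, 0, 40, 0, 0, 0, 0, 0, 39, 0, 0, 0, 0, 0, 0, 0, 0, 0, 0, 0, 0, 0, 0, 0]' --grip 50

```text
clock: 21.8
tool_pos: [0.5183, 0.0337, 0.081]
orientation: [[-0.084, 0.996, -0.003], [0.996, 0.084, -0.001], [-0.0, -0.003, -1.0]]
ft_force: [0.6, -0.1, 0.6]
gripper_width: 0.585
```

```bash
python3 - <<'E'
from h import *
rel([0.5185,0.0345,0.0],down(94.9)); print(readout.sense()["joint_vel"].round(1))
P=optics.camera_params("wrist"); np.save("n.npy",P)
im=optics.camera("wrist"); cv2.imwrite("pics/n.png",im[:,:,::-1])
E
```

```text
tool [0.5183 0.0337 0.081 ]
rel mm [ 0.8  0.5 81. ] rotvec [-0.0032  0.0005 -0.0014]
[-0.4 -1.8  2.6  0.2 -0.1 -0.1]
```

View pics/n.png

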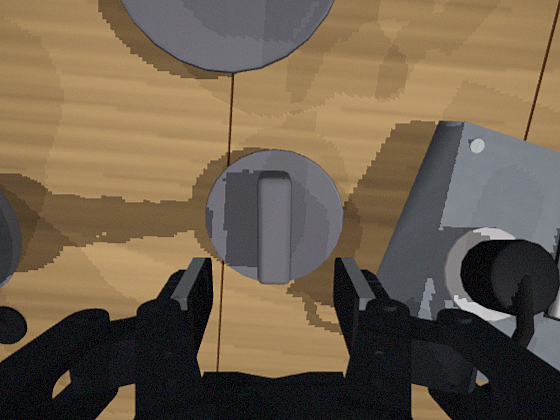

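Emit:
apply_moves --steps '[0.5, 0, 20, 0, 0, 0, 0, 0, 20, 0, 0, 0, 0, 0, 15, 0, 0, 0, 0, 0, 10, 0, 0, 0, 0, 0, 0, 0, 0, 0]'

```text
clock: 22.35
tool_pos: [0.5194, 0.0332, 0.0161]
orientation: [[-0.083, 0.997, -0.001], [0.997, 0.083, -0.001], [-0.001, -0.001, -1.0]]
ft_force: [0.1, -0.0, -0.5]
gripper_width: 0.583
```

```bash
python3 - <<'E'
from h import *
rel([0.5185,0.0345,0.0],down(94.9)); print(readout.sense()["ft_force"].round(1))
im=optics.camera("side")[:,:,::-1]
cv2.imwrite("pics/o1.png",cv2.resize(im[170:260,250:360],None,fx=6,fy=6,interpolation=2))
im=optics.camera("wrist"); cv2.imwrite("pics/o2.png",im[:,:,::-1])
E
```

```text
tool [0.5194 0.0332 0.0161]
rel mm [ 1.3 -0.8 16.1] rotvec [-0.001   0.0009 -0.0028]
[ 0.1 -0.  -0.5]
```

View pics/o1.png

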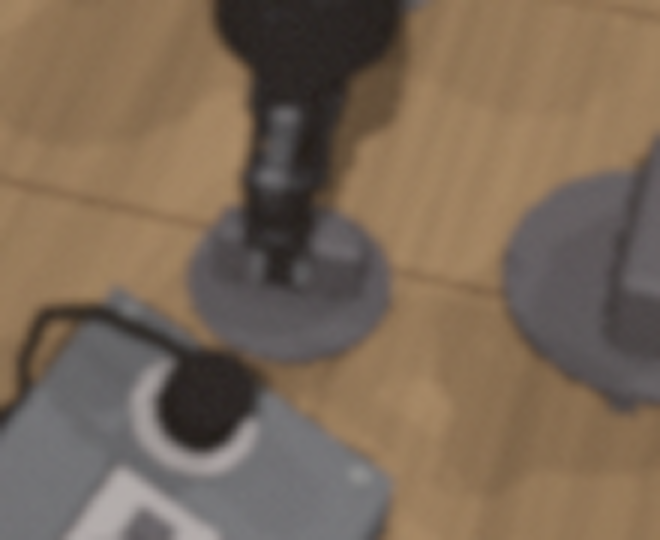

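View pics/o2.png

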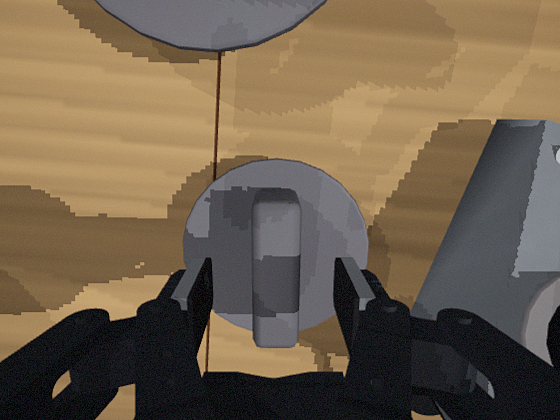

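Emit:
apply_moves --steps '[1, -0.5, 5, 0, 0, 0, 0.5, 0, 5, 0, 0, 0, 0, 0, 4, 0, 0, 0, 0, 0, 3, 0, 0, 0, 0, 0, 2, 0, 0, 0, 0, 0, 0, 0, 0, 0]'

```text
clock: 23.05
tool_pos: [0.5178, 0.0346, -0.0039]
orientation: [[-0.082, 0.997, -0.003], [0.997, 0.082, -0.001], [-0.001, -0.003, -1.0]]
ft_force: [0.2, 0.6, -0.7]
gripper_width: 0.584
```

Emit:
apply_moves --steps '[0, 0, 0, 0, 0, 0, 0, 0, 0, 0, 0, 0, 0, 0, 0, 0, 0, 0, 0, 0, 0, 0, 0, 0, 0, 0, 0, 0, 0, 0, 0, 0, 0, 0, 0, 0]' --grip 0 --newtons 50

```text
clock: 23.65
tool_pos: [0.5185, 0.0345, -0.0033]
orientation: [[-0.082, 0.997, -0.001], [0.997, 0.082, -0.001], [-0.001, -0.001, -1.0]]
ft_force: [-0.2, -0.4, 2.1]
gripper_width: 0.225
```

```bash
python3 - <<'E'
from h import *
rel([0.5185,0.0345,0.0],down(94.9)); print(readout.sense()["ft_force"].round(1))
im=optics.camera("side")[:,:,::-1]
cv2.imwrite("pics/p1.png",cv2.resize(im[170:260,250:360],None,fx=6,fy=6,interpolation=2))
P=optics.camera_params("wrist"); np.save("p.npy",P)
im=optics.camera("wrist"); cv2.imwrite("pics/p2.png",im[:,:,::-1])
E
```

```text
tool [ 0.5185  0.0345 -0.0033]
rel mm [-0.  -0.  -3.3] rotvec [-0.0013  0.001  -0.003 ]
[-0.2 -0.4  2.1]
```

View pics/p1.png

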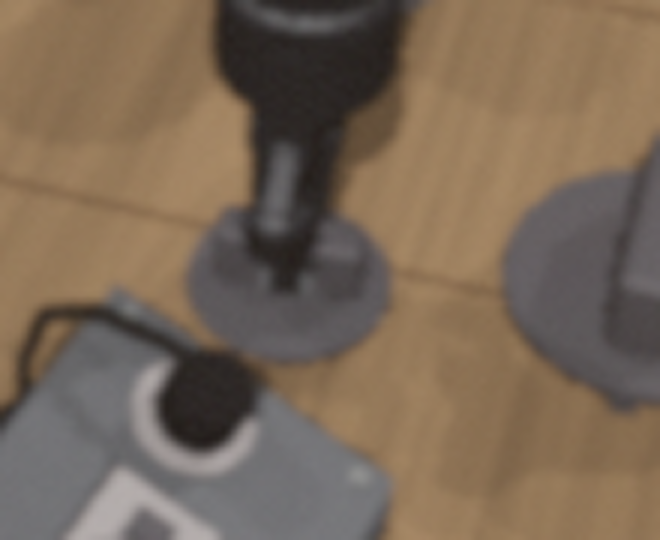

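View pics/p2.png

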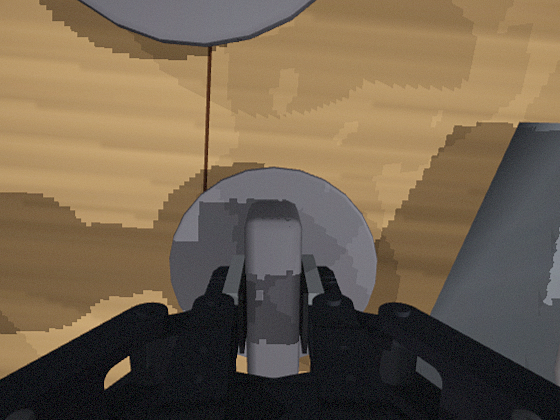

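Emit:
apply_moves --steps '[0, 0, -5, 0, 0, 0, 0, 0, -20, 0, 0, 0, 0, 0, -40, 0, 0, 0, 0, 0, -40, 0, 0, 0, 0, 0, -40, 0, 0, 0, 0, 0, -40, 0, 0, 0, 0, 0, 0, 0, 0, 0]' --newtons 80

```text
clock: 24.45
tool_pos: [0.5218, 0.0348, 0.1869]
orientation: [[-0.083, 0.997, 0.007], [0.997, 0.083, -0.001], [-0.002, 0.007, -1.0]]
ft_force: [1.0, 0.1, -0.3]
gripper_width: 0.221
```

```bash
python3 - <<'E'
from h import *
rel([0.5537,-0.2008,0.187],down(114.9)); s=readout.sense();print(s["ft_force"].round(1),s["gripper_width"])
im=optics.camera("side")[:,:,::-1]
cv2.imwrite("pics/q1.png",im)
E
```

```text
tool [0.5218 0.0348 0.1869]
rel mm [-237.4   12.3    0.5] rotvec [ 0.0066  0.0031 -0.3518]
[ 1.   0.1 -0.3] 0.22058395076098536
```

View pics/q1.png

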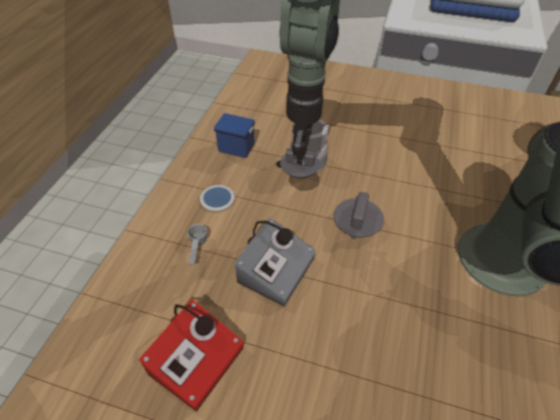

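Emit:
apply_moves --steps '[-34, 2, 0, 0, 0, 0, -34, 2, 0, 0, 0, 0, -34, 2, 0, 0, 0, 0, -34, 2, 0, 0, 0, 0, -34, 2, 0, 0, 0, 0, -34, 1, 0, 0, 0, 0, -33, 1, 0, 0, 0, 0, 0, 0, 0, 0, 0, -0.117, 0, 0, 0, 0, 0, -0.117, 0, 0, 0, 0, 0, -0.117, 0, 0, 0, 0, 0, 0, 0, 0, 0, 0, 0, 0]'

```text
clock: 25.7
tool_pos: [0.5491, -0.1998, 0.1802]
orientation: [[-0.418, 0.908, -0.004], [0.908, 0.418, 0.0], [0.002, -0.004, -1.0]]
ft_force: [-0.2, 0.9, -1.3]
gripper_width: 0.219
```

```bash
python3 - <<'E'
from h import *
rel([0.5537,-0.2008,0.150],down(114.9)); s=readout.sense();print(s["ft_force"].round(1),s["gripper_width"])
P=optics.camera_params("wrist"); np.save("r.npy",P)
im=optics.camera("wrist"); cv2.imwrite("pics/r1.png",im[:,:,::-1])
E
```

```text
tool [ 0.5491 -0.1998  0.1802]
rel mm [-2.8  3.9 30.1] rotvec [-0.0037 -0.0022 -0.0034]
[-0.2  0.9 -1.3] 0.21888755624920425
```

View pics/r1.png

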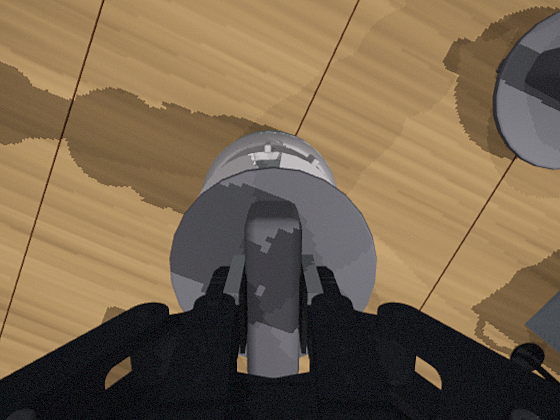

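Emit:
apply_moves --steps '[-2.5, 4, 20, -0.004, -0.002, -0.003, 0, 0, 14, 0, 0, 0, 0, 0, 0, 0, 0, 0, 0, 0, 0, 0, 0, 0]'

```text
clock: 26.15
tool_pos: [0.5544, -0.2008, 0.1475]
orientation: [[-0.422, 0.906, 0.002], [0.906, 0.422, -0.001], [-0.001, 0.001, -1.0]]
ft_force: [-0.3, -0.4, -0.8]
gripper_width: 0.219
```

```bash
python3 - <<'E'
from h import *
rel([0.5537,-0.2008,0.1300],down(114.9)); s=readout.sense();print(s["ft_force"].round(1),s["joint_vel"].round(1))
P=optics.camera_params("wrist")
c=np.array([0.5537,-0.2008]);a=np.radians(24.9)
for r in (-.036,-.0425,-.048): 
  for t in (-.007,.007): print(r,t,proj([c[0]+r*np.cos(a)-t*np.sin(a),c[1]+r*np.sin(a)+t*np.cos(a),.132],P).round(1))
im=optics.camera("wrist"); cv2.imwrite("pics/s1.png",cv2.resize(im[110:310,170:380,::-1],None,fx=3.5,fy=3,interpolation=2)); cv2.imwrite("pics/s0.png",im[:,:,::-1])
im=optics.camera("side")[:,:,::-1]
cv2.imwrite("pics/s2.png",cv2.resize(im[90:190,250:360],None,fx=6,fy=6,interpolation=2))
im=optics.camera("top")[:,:,::-1]
cv2.imwrite("pics/s3.png",cv2.resize(im[150:260,350:470],None,fx=5,fy=5,interpolation=2))
E
```

```text
tool [ 0.5544 -0.2008  0.1475]
rel mm [ 0.3 -0.7 17.5] rotvec [0.0013 0.0013 0.0014]
[-0.3 -0.4 -0.8] [ 0.1 -0.7  1.1  0.1  0.1 -0.2]
-0.036 -0.007 [258.4 170.5]
-0.036 0.007 [285.6 170.5]
-0.0425 -0.007 [258.3 157.8]
-0.0425 0.007 [285.7 157.8]
-0.048 -0.007 [258.1 146.9]
-0.048 0.007 [285.8 146.9]
```

View pics/s1.png

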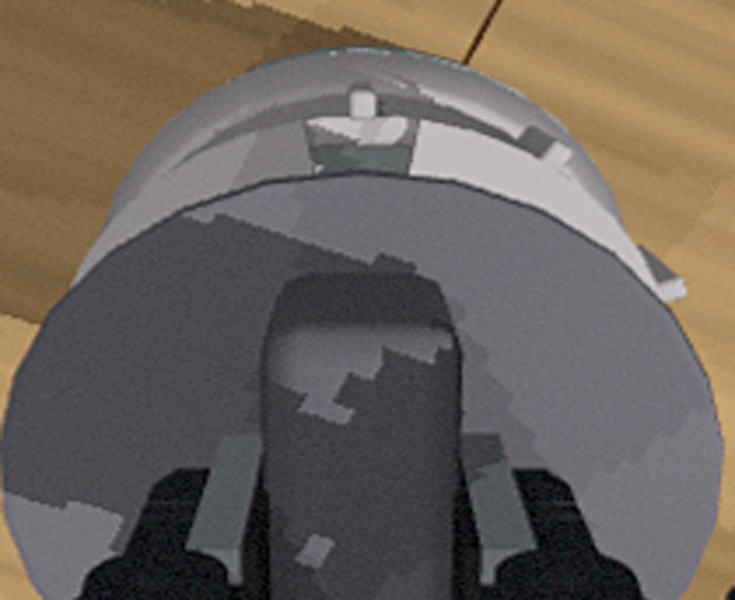

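View pics/s2.png

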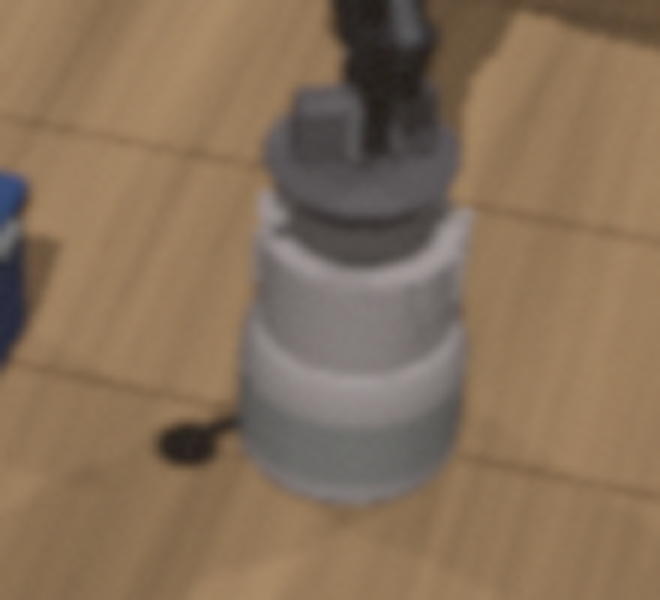

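View pics/s3.png

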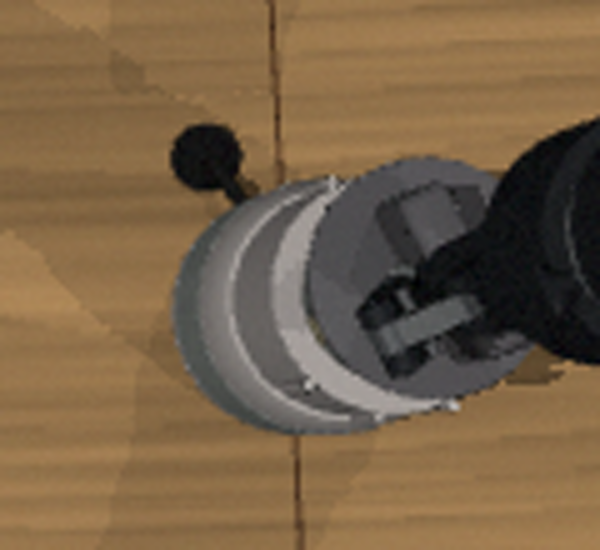

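```bash
python3 - <<'E'
from h import *
P=optics.camera_params("wrist");s=readout.sense();c=s["tool_pos"][:2];a=np.radians(24.9)
u=np.array([np.cos(a),np.sin(a)])
for r in (-.044,-.046,-.048):
  for z in (.1668,.1718): print(r,z,proj([*(c+r*u),z],P).round(1))
# grasp time check
P=np.load("p.npy",allow_pickle=True).item(); c=np.array([.5185,.0345]);a=np.radians(4.8);u=np.array([np.cos(a),np.sin(a)])
for z in (.016,.021): print(proj([*(c-.046*u),z],P).round(1))
v=np.array([-u[1],u[0]])
for t in(-.046,.046): print(proj([*(c+t*v),.021],P).round(1))
E
```

```text
-0.044 0.1668 [271.  165.1]
-0.044 0.1718 [270.9 166.8]
-0.046 0.1668 [271.  160.4]
-0.046 0.1718 [270.9 161.9]
-0.048 0.1668 [271.  155.6]
-0.048 0.1718 [270.9 156.9]
[270.1 161.2]
[270.  162.7]
[165.1 268.5]
[376.  268.1]
```

```bash
python3 - <<'E'
from h import *
P=optics.camera_params("wrist");c=np.array([0.5537,-0.2008]);a=np.radians(24.9)
im=cv2.imread("pics/s0.png");x0,y0,k=180,120,4
z=cv2.resize(im[y0:y0+110,x0:x0+195],None,fx=k,fy=k,interpolation=2)
R=np.array([[np.cos(a),-np.sin(a)],[np.sin(a),np.cos(a)]])
def dot(p,col):
    q=(proj([*(c+R@np.array(p)),.132],P)-[x0,y0]+.4)*k; cv2.circle(z,tuple(int(v) for v in q),2,col,-1)
for t in np.radians(np.arange(110,250,4)): dot((.048*np.cos(t),.048*np.sin(t)),(0,0,255))
for p in [(-.0425,-.007),(-.0425,.007),(-.0355,-.007),(-.0355,.007)]: dot(p,(0,255,0))
cv2.imwrite("pics/s4.png",z)
E
```

```text
(no output)
```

View pics/s4.png

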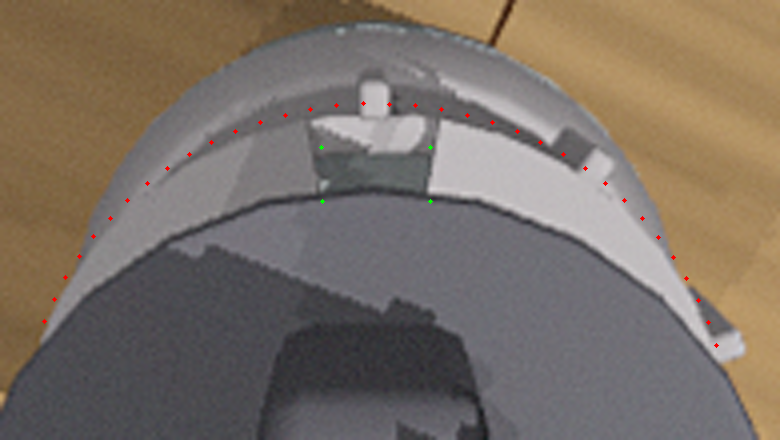

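Emit:
apply_moves --steps '[-0.6, -1.3, 6, 0.001, 0.001, 0.001, 0, 0, 6, 0, 0, 0, 0, 0, 4, 0, 0, 0, 0, 0, 0, 0, 0, 0]'

```text
clock: 26.7
tool_pos: [0.5531, -0.2018, 0.1306]
orientation: [[-0.422, 0.907, -0.0], [0.907, 0.422, 0.0], [0.0, -0.0, -1.0]]
ft_force: [0.5, 0.9, -1.4]
gripper_width: 0.216
```

Emit:
apply_moves --steps '[0, 0, 2, 0, 0, 0, 0, 0, 2, 0, 0, 0, 0, 0, 0, 0, 0, 0]'

```text
clock: 27.0
tool_pos: [0.5537, -0.2021, 0.1274]
orientation: [[-0.422, 0.907, 0.001], [0.907, 0.422, -0.0], [-0.001, 0.001, -1.0]]
ft_force: [0.2, -1.1, -1.3]
gripper_width: 0.213
```

Emit:
apply_moves --steps '[0, 0, 1, 0, 0, 0, 0, 0, 1, 0, 0, 0, 0, 0, 0, 0, 0, 0]'

```text
clock: 27.3
tool_pos: [0.5538, -0.2021, 0.1255]
orientation: [[-0.422, 0.907, 0.001], [0.907, 0.422, -0.0], [-0.001, 0.001, -1.0]]
ft_force: [-0.2, -0.3, -0.8]
gripper_width: 0.219
```

Emit:
apply_moves --steps '[0, 0, 1, 0, 0, 0, 0, 0, 1, 0, 0, 0, 0, 0, 0, 0, 0, 0]'

```text
clock: 27.6
tool_pos: [0.5538, -0.2021, 0.1235]
orientation: [[-0.422, 0.907, 0.001], [0.907, 0.422, -0.0], [-0.001, 0.001, -1.0]]
ft_force: [-1.0, 0.3, -1.7]
gripper_width: 0.222
```

Emit:
apply_moves --steps '[0, 0, 1, 0, 0, 0, 0, 0, 1, 0, 0, 0, 0, 0, 0, 0, 0, 0]'

```text
clock: 27.9
tool_pos: [0.5537, -0.2021, 0.1214]
orientation: [[-0.422, 0.907, 0.001], [0.907, 0.422, -0.0], [-0.001, 0.001, -1.0]]
ft_force: [-0.4, 0.2, -1.4]
gripper_width: 0.217
```

Emit:
apply_moves --steps '[0, 0, 1, 0, 0, 0, 0, 0, 1, 0, 0, 0, 0, 0, 0, 0, 0, 0]'

```text
clock: 28.2
tool_pos: [0.5537, -0.2021, 0.1195]
orientation: [[-0.422, 0.907, 0.001], [0.907, 0.422, -0.0], [-0.001, 0.001, -1.0]]
ft_force: [-0.7, -0.5, -1.5]
gripper_width: 0.216
```

Emit:
apply_moves --steps '[0, 0, 2, 0, 0, 0, 0, 0, 2, 0, 0, 0, 0, 0, 1, 0, 0, 0, 0, 0, 0, 0, 0, 0]'

```text
clock: 28.6
tool_pos: [0.5536, -0.202, 0.1143]
orientation: [[-0.422, 0.907, 0.001], [0.907, 0.422, -0.0], [-0.001, 0.001, -1.0]]
ft_force: [0.3, 0.1, -0.5]
gripper_width: 0.219
```

Emit:
apply_moves --steps '[0, 0, 1, 0, 0, 0, 0, 0, 1, 0, 0, 0, 0, 0, 0, 0, 0, 0]'

```text
clock: 28.9
tool_pos: [0.5539, -0.2022, 0.1129]
orientation: [[-0.422, 0.907, 0.002], [0.907, 0.422, -0.001], [-0.001, 0.001, -1.0]]
ft_force: [-1.0, -0.1, 1.1]
gripper_width: 0.219
```

```bash
python3 - <<'E'
from h import *
s=readout.sense();print(s["tool_pos"].round(4),s["ft_force"].round(1),s["torque"].round(2))
P=optics.camera_params("wrist")
im=optics.camera("wrist"); cv2.imwrite("pics/t0.png",im[:,:,::-1])
im=optics.camera("side")[:,:,::-1]
cv2.imwrite("pics/t2.png",cv2.resize(im[90:190,250:360],None,fx=6,fy=6,interpolation=2))
E
```

```text
[ 0.5539 -0.2022  0.1129] [-1.  -0.1  1.1] [ 0.1   0.16 -0.02]
```

View pics/t0.png

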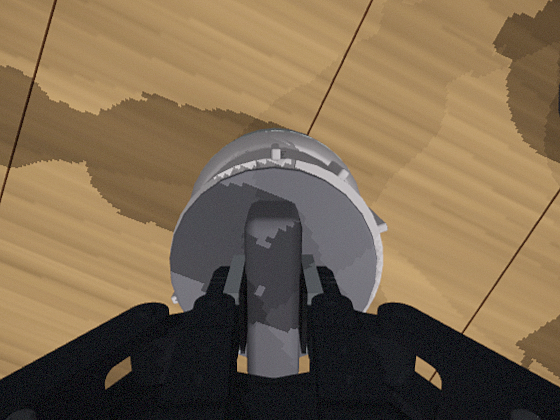

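View pics/t2.png

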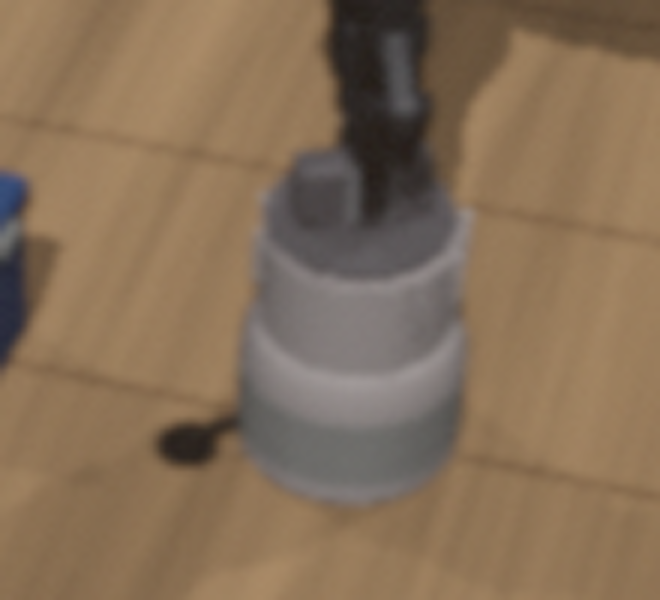

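Emit:
apply_moves --steps '[0.8, 0, 0, 0, 0, 0, 0, 0, 0, 0, 0, 0.06, 0, 0, 0, 0, 0, 0.06, 0, 0, 0, 0, 0, 0.06, 0, 0, 0, 0, 0, 0.06, 0, 0, 0, 0, 0, 0.06, 0, 0, 0, 0, 0, 0, 0, 0, 0, 0, 0, 0]'

```text
clock: 29.8
tool_pos: [0.5535, -0.2009, 0.1129]
orientation: [[-0.137, 0.991, 0.001], [0.991, 0.137, 0.0], [0.0, 0.002, -1.0]]
ft_force: [-1.1, 2.6, 3.5]
gripper_width: 0.218
```

```bash
python3 - <<'E'
from h import *
s=readout.sense();print(s["tool_pos"].round(4),s["ft_force"].round(1),s["torque"].round(2),np.degrees(np.arctan2(s["orientation"][1,0],s["orientation"][0,0])),s["gripper_width"])
im=optics.camera("wrist"); cv2.imwrite("pics/u0.png",im[:,:,::-1])
E
```

```text
[ 0.5535 -0.2009  0.1129] [-1.1  2.6  3.5] [0.51 0.35 0.05] 97.8549656464596 0.21822176173788602
```

View pics/u0.png

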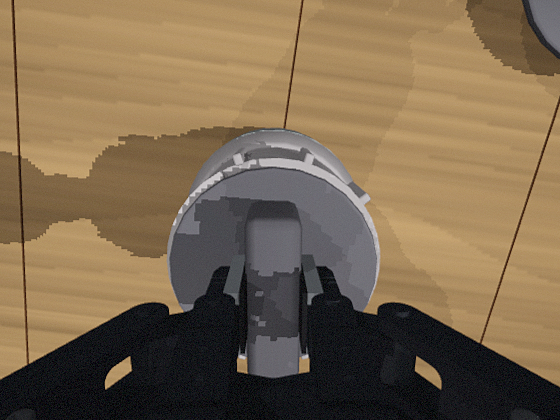

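Emit:
apply_moves --steps '[0, 0, 0, 0, 0, 0.06, 0, 0, 0, 0, 0, 0.06, 0, 0, 0, 0, 0, 0.06, 0, 0, 0, 0, 0, 0.06, 0, 0, 0, 0, 0, 0.06, 0, 0, 0, 0, 0, 0.02, 0, 0, 0, 0, 0, 0, 0, 0, 0, 0, 0, 0]'

```text
clock: 30.65
tool_pos: [0.5536, -0.2011, 0.1128]
orientation: [[0.182, 0.983, 0.002], [0.983, -0.182, 0.0], [0.0, 0.002, -1.0]]
ft_force: [-1.2, 2.7, 5.8]
gripper_width: 0.217
```

```bash
python3 - <<'E'
from h import *
s=readout.sense();print(s["tool_pos"].round(4),s["ft_force"].round(1),s["torque"].round(2),np.degrees(np.arctan2(s["orientation"][1,0],s["orientation"][0,0])),s["gripper_width"])
im=optics.camera("wrist"); cv2.imwrite("pics/v0.png",im[:,:,::-1])
im=optics.camera("side")[:,:,::-1]; cv2.imwrite("pics/v1.png",im)
im=optics.camera("top")[:,:,::-1]; cv2.imwrite("pics/v2.png",im)
E
```

```text
[ 0.5536 -0.2011  0.1128] [-1.2  2.7  5.8] [0.73 0.37 0.17] 79.50353072196344 0.2166559128894614
```

View pics/v0.png

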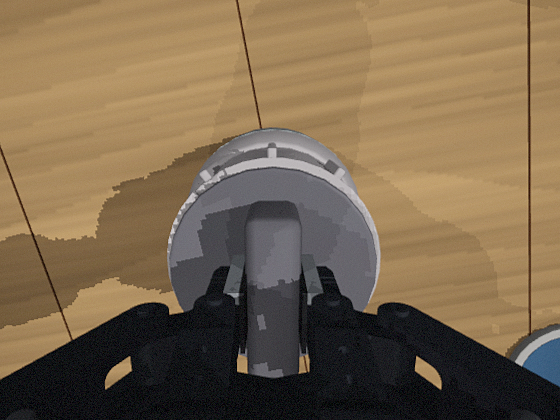

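View pics/v1.png

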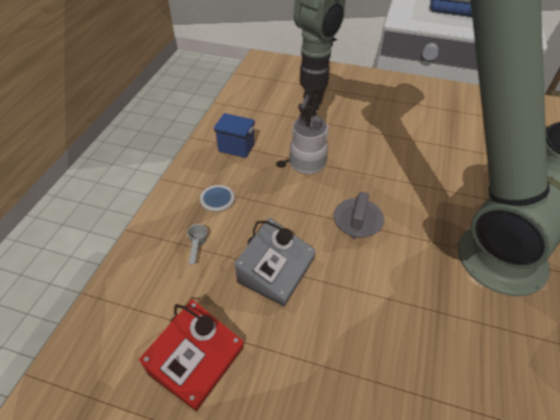

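View pics/v2.png

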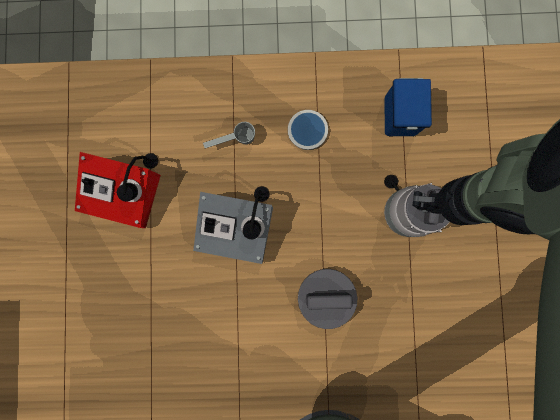

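Emit:
apply_moves --steps '[0, 0, 0, 0, 0, 0, 0, 0, 0, 0, 0, 0, 0, 0, 0, 0, 0, 0]'

```text
clock: 31.1
tool_pos: [0.5536, -0.2011, 0.1128]
orientation: [[0.182, 0.983, 0.002], [0.983, -0.182, -0.0], [0.0, 0.002, -1.0]]
ft_force: [-1.2, 3.0, 5.7]
gripper_width: 0.217
```

```bash
python3 - <<'E'
from h import *
im=cv2.imread("pics/v1.png");cv2.imwrite("pics/w.png",cv2.resize(im[215:310,225:325],None,fx=6,fy=6,interpolation=2))
E
```

```text
(no output)
```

View pics/w.png

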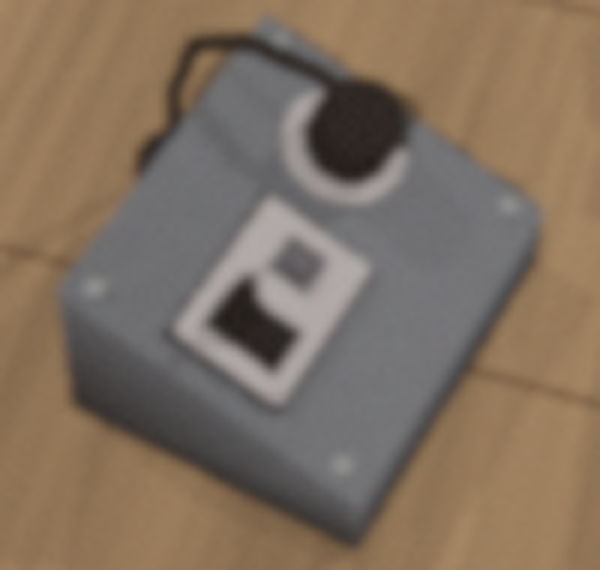

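The lever is in the same position as in the first "up" view, the button is out, and the lid is steady.

```bash
python3 -c "
from cell import order
print(order.job_done())"
```

```text
the job is handed in; nothing more can be done
None
```

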